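Clamp a sample cup on the port of a colour meter

TASK

Get the colour meter ready to read the sample. Its sprung clamp bar is parked over the port: turn the bar well clear, and push the dust cover right round on its pin as far as it goes, so that the port lies bare. Stand the capped metal sample cup upright, cap up, in the middle of the port, then lift the bar by its knob, swing it back over the cup and let it down gently, without letting it snap, so that its pad presses on the middle of the cap; leave the crucibles and the stoppered glass bottles standing where they are.

Things in the scene. Friction and masses are not known exactly. Their poses are not given: they have to be found in the camera images.
- meter: The colour meter, fixed: a white box 260 mm deep (x) by 300 mm wide (y); origin at the centre of its underside; +x to its rear, +y to its left. Its flat deck is 130 mm above the bench, from 130 mm in front of the origin to 74 mm behind it; behind that a lamp housing over the whole width stands 27 mm higher.
- port (a point): Centre of the top face of the measuring port on the deck, 40 mm in front of the meter's middle: a steel bezel disc 62 mm across, 3 mm proud of the deck, with a flush dark round glass window 36 mm across; hidden by the dust cover at first. Axes as the meter's.
- cover_pin (a point): Axis of the dust cover's upright pin, 52 mm to the right (-y) of the port centre, at the cover's top face; meter's axes. The pin's head is 12 mm across, its top 13 mm above the deck. The cover is an aluminium plate 4 mm thick lying 5 to 9 mm above the deck: a disc 56 mm across centred 52 mm from the pin, and a 26 mm wide neck.
- cover_fin (a point): Centre of the upright thumb fin on the free end of the dust cover, 73 mm from the pin axis. It stands on the plate along the line from the pin: 18 mm long, 6 mm thick, its top 27 mm above the deck; this point is 18 mm above the deck. Axes turn with the cover: y points from pin to fin.
- cover (a joint): Angle of the dust cover, rad: 0 = shut, straight over the port (fin to the left, +y, of the pin); it grows as the cover swings to the rear (clockwise from above) and ends at a stop at 1.9. Light friction (about 0.7 N at the fin); it stays where it is left.
- clamp_post (a point): Foot of the clamp's upright post, at deck level, 85 mm to the left (+y) of the port centre; meter's axes. The post is 12 mm thick (foot 24 mm, 12 mm high) and ends 88 mm above the deck.
- knob (a point): Centre of the upright black round knob, 20 mm across and 28 mm tall, fixed on the free end of the clamp bar, 85 mm from the post axis; it turns with the bar. The bar is a steel strip 18 mm wide, 8 mm thick; its top face is 16 mm below this point, the knob's underside 14 mm below it. With the spring right down the knob's centre is 72 mm above the deck. y points from the knob to the post.
- pad (a point): Centre of the lower face of the round rubber pad (24 mm across) under the end of the clamp bar, straight below the knob by 33 mm. With the spring right down it is 39 mm above the deck; on the capped cup standing on the port it rests 43 mm above the deck.
- bar_turn (a joint): Angle of the clamp bar about its post, rad: 0 = pointing to -y of the meter, pad straight over the port centre; it grows clockwise from above (pi/2 = pointing to the front, -x). Range -0.35 to 2.1; starts near 0, over the port. Light friction (about 0.4 N at the knob): it can be pushed round, and stays where it is left.
- bar_lift (a joint): Height of the clamp bar above its lowest position, m, 0 to 0.025. Spring and weight push it down: about 5.5 N at 0, 7 N at the top. Hardly damped: let go when high, it snaps down.
- cup_center (a point): Centre of the sample cup (loose, 120 g, more or less), half-way up: a squat closed round cup 40 mm tall; lower 22 mm a plain aluminium body 49 mm across, upper 18 mm a wider grey ribbed cap 54 mm across. Stands upright on the bench (z up) in one of four spots left of the meter, among the crucibles.
- cup_top (a point): Centre of the top face of the cup's cap, 20 mm above cup_center; z points up out of the cap.
- crucible_a_center (a point): Centre, half-way up, of an open white porcelain crucible on the bench, 46 mm across the mouth, 36 mm tall. Leave it alone.
- crucible_b_center (a point): Centre of a larger open crucible on the bench, 52 mm across the mouth, 42 mm tall. Leave it alone.
- bottle_a_center (a point): Centre of a stoppered glass weighing bottle on the bench, 45 mm across, 62 mm tall with its stopper. Leave it alone.
- crucible_c_center (a point): Centre of a small crucible standing on the meter's deck, rear left, 44 mm across, 34 mm tall. Leave it alone.
- bottle_b_center (a point): Centre of a small stoppered glass weighing bottle standing on the meter's deck, front right, 38 mm across, 50 mm tall. Leave it alone.
Mind the look-alikes: they are no part of the job. What is shaped like the part that bears cup_center but pink is not meant.

How it is judged:
By the outcome, as a careful person would: the job done as asked, in the order asked, and still so for the second after the job is handed in, with the robot touching nothing.
It also fails if it takes over 72 s, if anything falls off the work surface, if the arm or the gripper's body presses on something with over 40 N, if the wrist force passes 120 N, or if a joint passes its speed limit or range.

ROBOT

A 6-joint arm with a two-finger parallel gripper is mounted at the origin on the work surface. World frame = base frame: x ahead of the robot, y to its left, z up, the work surface at z = 0. Lengths are in m, angles in rad, forces in N, time in s.
With the tool pointing down it reaches from about 0.225 to 0.875 m from the base axis. Payload 3.4 kg.
Tool frame: the origin (TCP) lies midway between the tips of the shut fingers; the grasp point (between the pads) lies 19 mm behind it (manip.tcp_to_grasp is the distance from the TCP to the grasp point, in m); x points along the fingers, y is the direction in which the jaws open and shut, and the axes are right-handed (so a half turn about x gives the same grasp; the last joint's range is limited). The gripper opens to 85 mm and grips with 20 to 120 N. Pads are 22 mm wide; open, the fingers measure 114 mm over their backs; the gripper's body (76 mm by 85 mm) begins 54 mm behind the grasp point. The pads swing forward as they close: fully open they stand 13 mm farther back than shut.
Start: joints at [-1.384, 0.276, 1.505, -0, 1.361, -0.121], TCP at [0.174, -0.548, 0.231] pointing down, gripper open.
Joint ranges: [-2.89, 2.89], [-0.75, 2.08], [0.22, 2.7], [-1.18, 4.32], [0.11, 2.71], [-2.7, 2.7]. Speed limits (rad/s): [2.57, 2.57, 3.14, 3.14, 3.14, 3.14].

INTERFACE

Orientations are given as a unit quaternion [w, x, y, z].
In Python, from rig import readout, eyes, job, manip gives the robot as it stands. The module is installed in compiled form; this text tells all that it offers.
- The arm moves only by the tool carry_out, never from a script. Its argument "deltas" is one flat list of numbers, 7 for each row, row after row: the shift along the tool's x, y, z scaled (see below), then the turn, a rotation vector about the tool's x, y, z scaled (see below), then the opening, from -1 (shut) to 1 (fully open). In form: [dx, dy, dz, ax, ay, az, grip, dx, dy, dz, ax, ay, az, grip, ...]. A call has 1 to 10 rows; each row shifts and turns the commanded pose from where the row before left it, along the tool's axes as they then stand; what a row does not reach is not made up. The controller multiplies each number of a shift by 60 mm and each number of a turn by 4 degrees. A row lasts 1/8 s, in which the tool goes at most 62.5 mm and 10.7 degrees, less where a joint would pass 70% of its speed; a pose out of reach is approached as far as the arm can. A call with a number of a shift or a turn outside -1 to 1 is refused whole. A call with a gripper value outside its range is refused whole. The fingers move at their own pace and stop on an object; "newtons" is the grip in N (left out, the last holds). Time passes only in rows, so rows that do not move let the fingers close. It gives the time, the measured TCP pose, the force and the opening at its end, in the units of the state.
- readout.get_state(): the state, without advancing time (a new reading comes with each control period).
- eyes.get_image(name): name is "scene" or "top"; returns a dict with "color" (384x512x3 uint8, red, green, blue), "z_map" (384x512 float32, m along the optical axis (not along the pixel's ray), 0 where there is no reading), "mtx" (3x3 intrinsics, pixels), "distortion" ([k1, k2, p1, p2, k3] as OpenCV has them; the pictures are not rectified), "origin" and "orientation" of the camera in the world. Camera axes: x right, y down, z forward; pixel columns grow to the right and rows downward; lengths in m; the calibration is good to about 2 mm. A picture is of the moment at which its call begins.
- job.sign_off(): hands the job in, once; it reports no verdict.
The state is a dict: "clock": time; "qpos": joint angles; "qd": joint speeds; "effort": joint torques, N m; "position": TCP position; "ee_rot": TCP orientation; "contact_force": force on the tool from outside, world axes, zero at the start; "moment": the same for the moment, N m; "width": finger opening in m.
Only numpy, scipy, OpenCV 4.12 (cv2) and the standard library are available. Lean on these libraries where they do the work, as an engineer would, in place of code of your own. Each camera call takes 0.05 s, during which the arm holds its last target.

## Working session

There is one attempt and no reset: what is moved stays moved. The work goes in short steps, Python scripts to look and compute and a tool call to move; the robot and the scene stay as the last step left them, time stands still between calls to the robot, and variables do not carry over. Pictures are saved under pics/ and viewed, and the job is handed in when it is done.

Besides the shell and the picture viewer there is one more tool, called after "Call:" as a command line: name --argument value ..., lists and objects as JSON in quotes. carry_out: Moves the arm, as the interface text tells. Its arguments: {"type":"object","properties":{"deltas":{"type":"array"},"newtons":{"type":"number"}},"required":["deltas"]}

```bash
mkdir -p pics; cat > h.py <<'E'
import numpy as np,cv2
from scipy.spatial.transform import Rotation as R
from rig import readout,eyes,job,manip
def rot(q): return R.from_quat([q[1],q[2],q[3],q[0]])
def ray(im,px):
    p=cv2.undistortPoints(np.array(px,float).reshape(-1,1,2),np.array(im['mtx']),np.array(im['distortion'])).reshape(-1,2)
    d=rot(im['orientation']).apply(np.c_[p,np.ones(len(p))])
    return np.array(im['origin']),d
def onz(im,px,z):
    o,d=ray(im,px); return o+d*((z-o[2])/d[:,2])[:,None]
def deproj(im,px):
    o,d=ray(im,px); px=np.array(px).reshape(-1,2).astype(int)
    z=im['z_map'][px[:,1],px[:,0]]; return o+d*z[:,None]
def cloud(im):
    h,w=im['z_map'].shape; u,v=np.meshgrid(np.arange(w),np.arange(h))
    return deproj(im,np.c_[u.ravel(),v.ravel()]).reshape(h,w,3)
def save(im,name,crop=None,s=1.5):
    c=im['color'][:,:,::-1]
    if crop: c=c[crop[1]:crop[3],crop[0]:crop[2]]
    cv2.imwrite('pics/'+name,cv2.resize(c,None,fx=s,fy=s,interpolation=cv2.INTER_CUBIC))
def st():
    s=readout.get_state(); r=rot(s['ee_rot']).as_matrix()
    print('t',round(s['clock'],2),'p',np.round(s['position'],4),'F',np.round(s['contact_force'],1),'w',round(s['width'],4)); print('R',np.round(r,3).tolist()); print('q',np.round(s['qpos'],2))
    return s,r
def proj(im,P):
    Rm=rot(im['orientation']).as_matrix(); t=-Rm.T@np.array(im['origin'])
    return cv2.projectPoints(np.array(P,float).reshape(-1,1,3),cv2.Rodrigues(Rm.T)[0],t,np.array(im['mtx']),np.array(im['distortion']))[0].reshape(-1,2)
E
python3 - <<'E'
from h import *
st()
for n in ('scene','top'):
    im=eyes.get_image(n); save(im,n+'0.png'); np.save(n+'0.npy',im,allow_pickle=True); print(n,im['origin'],np.round(rot(im['orientation']).as_matrix(),3).tolist(),im['mtx'])
print(manip.tcp_to_grasp)
E
```

```text
t 0.0 p [ 0.1741 -0.5475  0.2304] F [-0.3  0.4 -0.5] w 0.0854
R [[-0.0, 0.303, -0.953], [0.002, -0.953, -0.303], [-1.0, -0.002, -0.0]]
q [-1.38  0.28  1.51 -0.    1.36 -0.12]
scene [1.08898667 0.00640697 1.02927873] [[0.078, 0.859, -0.505], [0.997, -0.064, 0.046], [0.007, -0.507, -0.862]] [[483.91249562   0.         262.5360854 ]
 [  0.         483.91249562 192.44762327]
 [  0.           0.           1.        ]]
top [0.39941709 0.06092493 1.21795831] [[-0.01, -0.993, 0.117], [-1.0, 0.009, -0.007], [0.006, -0.117, -0.993]] [[430.92353229   0.         253.52394835]
 [  0.         430.92353229 197.60549271]
 [  0.           0.           1.        ]]
0.0187
```

View pics/scene0.png

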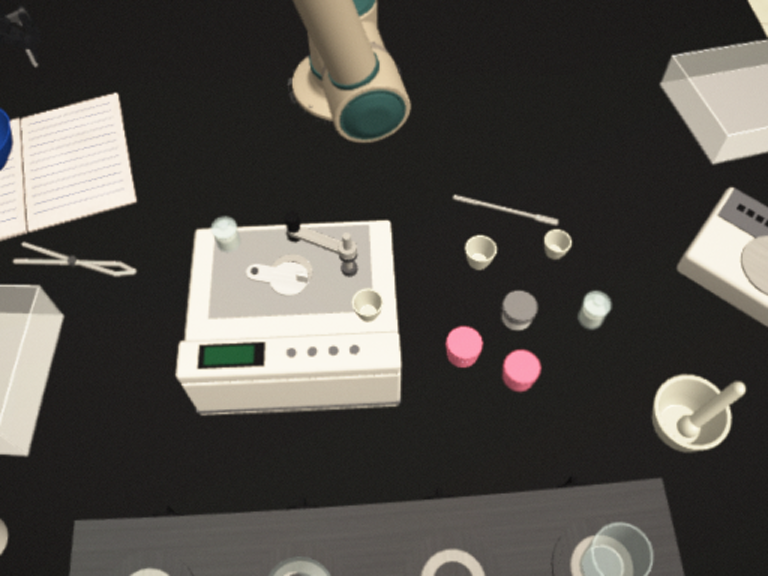

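View pics/top0.png

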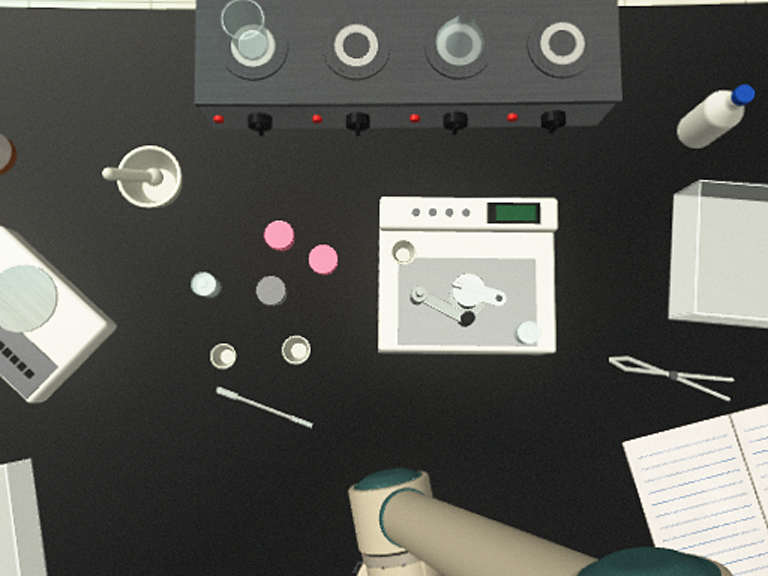

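```bash
python3 - <<'E'
from h import *
t=np.load('top0.npy',allow_pickle=True).item(); s=np.load('scene0.npy',allow_pickle=True).item()
save(t,'topm.png',(245,125,380,240),5.5); save(s,'scm.png',(115,135,275,280),4.8)
save(t,'topc.png',(125,140,225,245),5); save(s,'scc.png',(290,140,420,265),4)
E
```

```text
(no output)
```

View pics/topm.png

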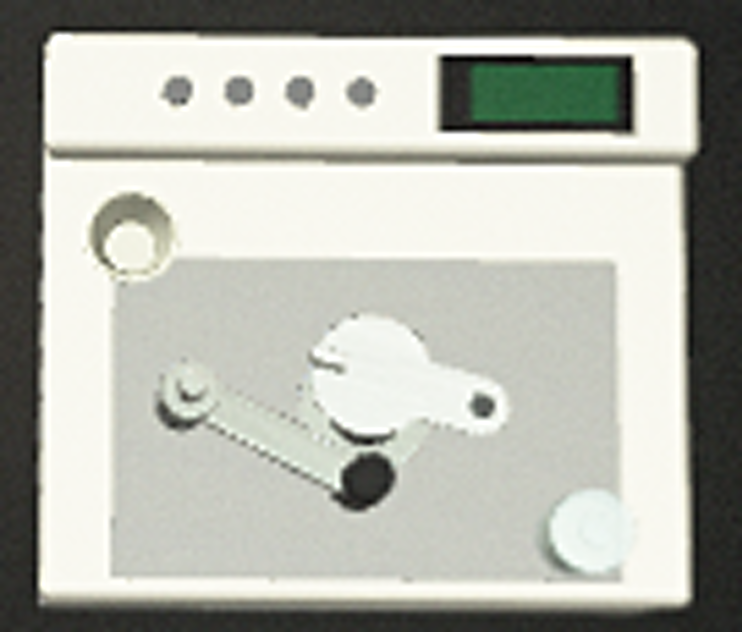

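View pics/scm.png

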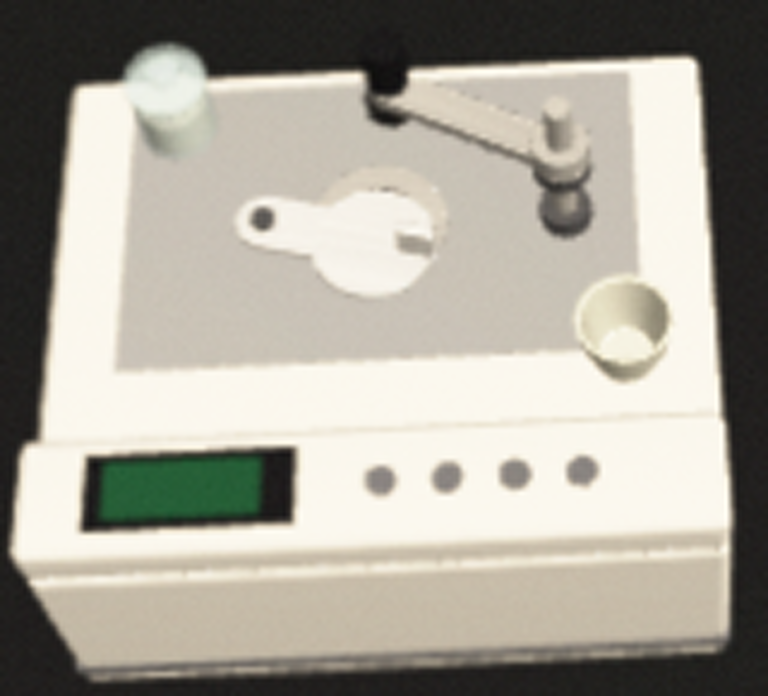

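View pics/topc.png

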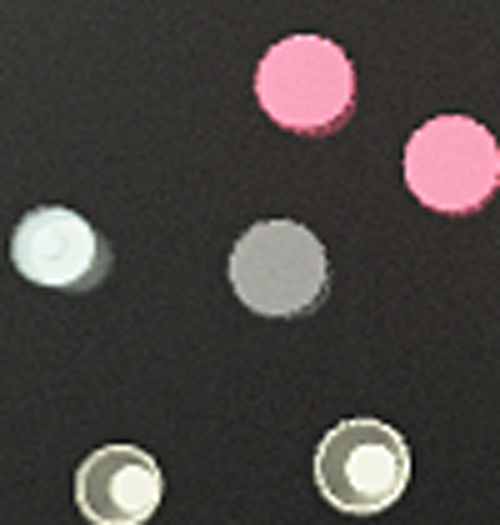

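View pics/scc.png

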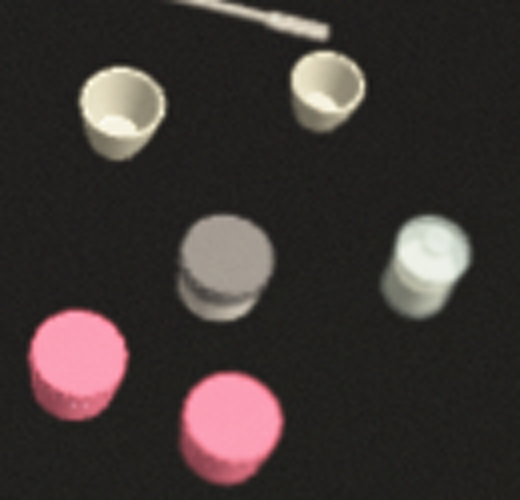

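```bash
python3 - <<'E'
from h import *
for n in ('top','scene'):
    im=np.load(n+'0.npy',allow_pickle=True).item(); C=cloud(im); z=C[:,:,2]
    x,y=C[:,:,0],C[:,:,1]; roi=(x>.2)&(x<.62)&(y>-.35)&(y<.15)&(im['z_map']>0)
    for lo,hi,nm in((.120,.141,'deck'),(.15,.165,'house')):
        m=roi&(z>lo)&(z<hi)
        m=cv2.morphologyEx(m.astype('uint8'),cv2.MORPH_OPEN,np.ones((3,3)))
        nn,l,stt,_=cv2.connectedComponentsWithStats(m); k=1+np.argmax(stt[1:,4]); m=l==k
        v,u=np.nonzero(m); P=onz(im,np.c_[u,v],.13 if nm=='deck' else .157)
        r=cv2.minAreaRect(P[:,:2].astype('float32')*1000); print(n,nm,m.sum(),np.round(np.median(z[m]),4),r, np.round(cv2.boxPoints(r)).tolist())
    # colours
    hsv=cv2.cvtColor(im['color'],cv2.COLOR_RGB2HSV)
    c=im['color'].astype(int)
    # cup by grey
    p0={'top':(181,193),'scene':(346,207)}[n]
    w=np.s_[p0[1]-18:p0[1]+18,p0[0]-18:p0[0]+18]
    m=(z[w]>.033)&(z[w]<.05); v,u=np.nonzero(m); px=np.c_[u+p0[0]-18,v+p0[1]-18]
    print('z top',np.median(z[w][m])); P=onz(im,px,.04); (cx,cy),rr=cv2.minEnclosingCircle(P[:,:2].astype('float32')); print('cup',P.mean(0),cx,cy,rr)
T=np.load('top0.npy',allow_pickle=True).item();S=np.load('scene0.npy',allow_pickle=True).item()
def t(u,v):return (245+u/5.5-.4,125+v/5.5-.4)
def s(u,v):return (115+u/4.8-.4,135+v/4.8-.4)
print('pin top',onz(T,[t(483,406)],.143),onz(S,[s(262,218)],.143))
print('post top',onz(T,[t(192,388)],.218),onz(S,[s(556,105)],.218))
print('knob top',onz(T,[t(369,478)],.216),onz(S,[s(388,47)],.216))
print('deck corners T',onz(T,[t(38,603),t(690,607)],.13),'S',onz(S,[s(73,87),s(697,60)],.13))
print('fin',onz(T,[t(325,355)],.157),onz(S,[s(415,236)],.157))
E
```

```text
top deck 7544 0.1296 ((527.2504272460938, -91.22175598144531), (297.36614990234375, 186.58055114746094), 89.50035858154297) [[433.0, -239.0], [619.0, -241.0], [622.0, 57.0], [435.0, 58.0]]
top house 14 0.1598 ((612.34033203125, 2.8022968769073486), (7.509481430053711, 7.641939163208008), 89.15304565429688) [[608.0, -1.0], [616.0, -1.0], [616.0, 7.0], [609.0, 7.0]]
z top 0.03937312518159297
cup [0.55202128 0.25421947 0.04      ] 0.5515367984771729 0.25403061509132385 0.027220671996474266
scene deck 8180 0.1305 ((528.7928466796875, -92.79804992675781), (296.9506530761719, 187.0015869140625), 88.87612915039062) [[432.0, -239.0], [619.0, -243.0], [625.0, 54.0], [438.0, 57.0]]
scene house 224 0.1575 ((232.33033752441406, 43.54228210449219), (26.593017578125, 129.0281219482422), 9.193771362304688) [[209.0, 105.0], [230.0, -22.0], [256.0, -18.0], [235.0, 109.0]]
z top 0.04005467237493876
cup [0.55484897 0.25346895 0.04      ] 0.5543084144592285 0.25303736329078674 0.02878684364259243
pin top [[ 0.52207333 -0.14438028  0.143     ]] [[ 0.52321523 -0.14574277  0.143     ]]
post top [[ 0.5223846  -0.00671773  0.218     ]] [[ 0.52371912 -0.0090785   0.218     ]]
knob top [[ 0.48347515 -0.08121567  0.216     ]] [[ 0.48630744 -0.08040344  0.216     ]]
deck corners T [[ 0.43477923  0.05951394  0.13      ]
 [ 0.430336   -0.23807099  0.13      ]] S [[ 0.43410614 -0.24043966  0.13      ]
 [ 0.4413478   0.05732146  0.13      ]]
fin [[ 0.54433723 -0.07117455  0.157     ]] [[ 0.5466434  -0.07539688  0.157     ]]
```

```bash
cat >> h.py <<'E'
def go(xyz,yaw=None):
    s,r=st(); d=r.T@(np.array(xyz)-np.array(s['position']))
    print('tool units d/60mm',np.round(d/.06,3),'norm mm',round(1000*np.linalg.norm(d),1))
    y0=np.arctan2(r[1,1],r[0,1])
    if yaw is not None:
        w=np.array([0,0,np.radians(yaw)-y0]); # world z turn -> tool
        print('yaw now',round(np.degrees(y0),1),'ax units (about tool x = -world z)',round(-np.degrees(w[2])/4,2))
E
python3 - <<'E'
from h import *
T=np.load('top0.npy',allow_pickle=True).item()
for n,p,z in(('pink1',(186,157),.04),('pink2',(215.5,172.5),.04),('crA',(148.5,237.5),.036),('crB',(197.5,233),.042),('bot',(135.5,189.5),.062),('botB',(352,221.5),.18),('crC',(269,168),.164)):
    print(n,onz(T,[p],z).round(3))
go([.485,-.081,.26])
E
```

```text
pink1 [[0.653 0.239 0.04 ]]
pink2 [[0.609 0.157 0.04 ]]
crA [[0.432 0.34  0.036]]
crB [[0.443 0.206 0.042]]
bot [[0.561 0.371 0.062]]
botB [[ 0.462 -0.183  0.18 ]]
crC [[0.597 0.015 0.164]]
t 0.1 p [ 0.1741 -0.5475  0.2305] F [-0.3 -0.7 -0.4] w 0.0851
R [[-0.0, 0.303, -0.953], [0.002, -0.953, -0.303], [-1.0, -0.002, -0.0]]
q [-1.38  0.28  1.51  0.    1.36 -0.12]
tool units d/60mm [-0.48  -5.841 -7.294] norm mm 561.4
```

Call:
carry_out --deltas '[-0.25, -0.49, -0.61, 0, 0, 0, 0.2, -0.25, -0.49, -0.61, 0, 0, 0, 0.2, 0, -0.49, -0.61, 0, 0, 0, 0.2, 0, -0.49, -0.61, 0, 0, 0, 0.2, 0, -0.49, -0.61, 0, 0, 0, 0.2, 0, -0.49, -0.61, 0, 0, 0, 0.2, 0, -0.49, -0.61, 0, 0, 0, 0.2, 0, -0.49, -0.61, 0, 0, 0, 0.2, 0, -0.49, -0.61, 0, 0, 0, 0.2, 0, -0.49, -0.61, 0, 0, 0, 0.2]' --newtons 25

```text
clock: 1.35
position: [0.4344, -0.1554, 0.261]
ee_rot: [-0.108, -0.699, -0.108, 0.699]
contact_force: [0.4, 0.7, 0.3]
width: 0.0514
```

```bash
python3 -c "
from h import *
go([.485,-.081,.24],-70)"
```

```text
t 1.35 p [ 0.4344 -0.1554  0.261 ] F [0.4 0.7 0.3] w 0.0514
R [[-0.0, 0.303, -0.953], [0.0, -0.953, -0.303], [-1.0, -0.0, 0.0]]
q [-0.49  0.09  1.67 -0.    1.38  0.77]
tool units d/60mm [ 0.35  -0.927 -1.18 ] norm mm 92.4
yaw now -72.4 ax units (about tool x = -world z) -0.59
```

Call:
carry_out --deltas '[0, -0.46, -0.59, 0, 0, 0, 0.2, 0, -0.46, -0.59, 0, 0, 0, 0.2, 0.3, 0, 0, 0, 0, 0, 0.2, 0.4, 0, 0, 0, 0, 0, 0.2, 0.3, 0, 0, 0, 0, 0, 0.0, 0.2, 0, 0, 0, 0, 0, 0.0]'

```text
clock: 2.1
position: [0.4841, -0.0826, 0.1881]
ee_rot: [-0.108, -0.698, -0.109, 0.699]
contact_force: [-0.3, -0.7, -0.2]
width: 0.0427
```

```bash
python3 -c "
from h import *
go([.485,-.081,.188],-70)
for n,c in (('scene',(150,100,300,220)),('top',(270,120,400,220))):
    save(eyes.get_image(n),n+'1.png',c,5)"
```

```text
t 2.1 p [ 0.4841 -0.0826  0.1881] F [-0.3 -0.7 -0.2] w 0.0427
R [[-0.002, 0.303, -0.953], [0.0, -0.953, -0.303], [-1.0, -0.001, 0.001]]
q [-0.31  0.18  1.75 -0.    1.22  0.95]
tool units d/60mm [ 0.001 -0.021 -0.023] norm mm 1.9
yaw now -72.4 ax units (about tool x = -world z) -0.59
```

View pics/scene1.png

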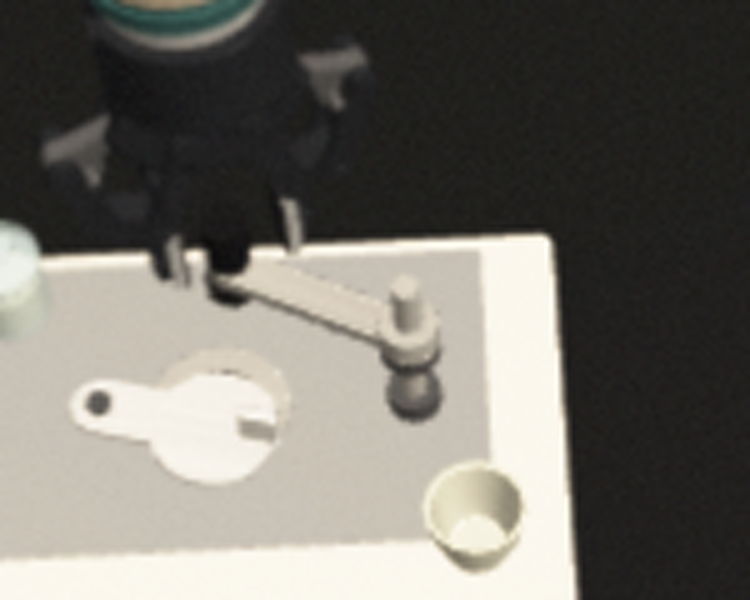

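Call:
carry_out --deltas '[0, 0, 0, 0, 0, 0, -0.5, 0, 0, 0, 0, 0, 0, -1, 0, 0, 0, 0, 0, 0, -1, 0, 0, 0, 0, 0, 0, -1]' --newtons 25

```text
clock: 2.7
position: [0.485, -0.0835, 0.1899]
ee_rot: [0.109, 0.699, 0.108, -0.698]
contact_force: [-1.0, -2.8, 2.0]
width: 0.0191
```

```bash
python3 -c "
from h import *
s,r=st(); p=np.array(s['position'])
post=np.array([.523,-.008]); v=p[:2]-post; print(v,np.hypot(*v),np.arctan2(-v[0],-v[1]))
th=np.arctan2(-v[0],-v[1]); prev=p[:2]
for t in np.linspace(th,1.98,19)[1:]:
    q=post+.085*np.array([-np.sin(t),-np.cos(t)]); d=r.T@np.r_[q-prev,0]/.06; prev=q; print(round(t,2),d.round(3),q.round(4))
"
```

```text
t 2.7 p [ 0.485  -0.0835  0.1899] F [-1.  -2.8  2. ] w 0.0191
R [[0.001, 0.303, -0.953], [-0.001, -0.953, -0.303], [-1.0, 0.002, -0.001]]
q [-0.31  0.18  1.74 -0.    1.22  0.95]
[-0.03804719 -0.07548722] 0.08453347395002031 0.4668596874227862
0.55 [-0.    -0.081  0.087] [ 0.4785 -0.0804]
0.63 [-0.    -0.093  0.074] [ 0.4726 -0.0764]
0.72 [-0.    -0.099  0.066] [ 0.467 -0.072]
0.8 [-0.    -0.104  0.057] [ 0.4618 -0.067 ]
0.89 [-0.    -0.109  0.048] [ 0.4571 -0.0617]
0.97 [-0.    -0.112  0.039] [ 0.4528 -0.056 ]
1.06 [-0.    -0.115  0.029] [ 0.449  -0.0499]
1.14 [-0.    -0.117  0.02 ] [ 0.4458 -0.0435]
1.22 [-0.    -0.119  0.01 ] [ 0.4431 -0.0369]
1.31 [-0.    -0.119 -0.   ] [ 0.4409 -0.0301]
1.39 [-0.    -0.119 -0.01 ] [ 0.4394 -0.0232]
1.48 [-0.    -0.117 -0.02 ] [ 0.4384 -0.0161]
1.56 [-0.    -0.115 -0.03 ] [ 0.438  -0.0089]
1.64 [-0.    -0.112 -0.04 ] [ 0.4382 -0.0018]
1.73 [-0.    -0.109 -0.049] [0.439  0.0053]
1.81 [-0.    -0.104 -0.058] [0.4405 0.0123]
1.9 [-0.    -0.099 -0.066] [0.4425 0.0192]
1.98 [-0.    -0.093 -0.074] [0.445  0.0258]
```

Call:
carry_out --deltas '[-0.03, -0.08, 0.087, 0, 0, 0, -1, 0, -0.093, 0.074, 0, 0, 0, -1, 0, -0.099, 0.066, 0, 0, 0, -1, 0, -0.104, 0.057, 0, 0, 0, -1, 0, -0.109, 0.048, 0, 0, 0, -1, 0, -0.112, 0.039, 0, 0, 0, -1, 0, -0.115, 0.029, 0, 0, 0, -1, 0, -0.117, 0.02, 0, 0, 0, -1, 0, -0.119, 0.01, 0, 0, 0, -1]'

```text
clock: 3.82
position: [0.4392, -0.0369, 0.1906]
ee_rot: [-0.109, -0.696, -0.108, 0.701]
contact_force: [-5.0, -6.5, -3.6]
width: 0.0193
```

Call:
carry_out --deltas '[0, -0.119, 0, 0, 0, 0, -1, 0, -0.119, -0.01, 0, 0, 0, -1, 0, -0.117, -0.02, 0, 0, 0, -1, 0, -0.115, -0.03, 0, 0, 0, -1, 0, -0.112, -0.04, 0, 0, 0, -1, 0, -0.109, -0.049, 0, 0, 0, -1, 0, -0.104, -0.058, 0, 0, 0, -1, 0, -0.099, -0.066, 0, 0, 0, -1, 0, -0.093, -0.074, 0, 0, 0, -1, 0, 0, 0, 0, 0, 0, -1]'

```text
clock: 5.08
position: [0.4453, 0.0269, 0.1911]
ee_rot: [0.109, 0.699, 0.109, -0.698]
contact_force: [1.5, -2.7, -4.5]
width: 0.0188
```

```bash
python3 -c "
from h import *
go([.445,.0258,.188],-72)"
```

```text
t 5.08 p [0.4453 0.0269 0.1911] F [ 1.5 -2.7 -4.5] w 0.0188
R [[0.001, 0.304, -0.953], [0.0, -0.953, -0.304], [-1.0, -0.0, -0.001]]
q [-0.1   0.11  1.83  0.    1.2   1.17]
tool units d/60mm [0.052 0.015 0.01 ] norm mm 3.3
yaw now -72.3 ax units (about tool x = -world z) -0.08
```

Call:
carry_out --deltas '[0.03, 0, 0, 0, 0, 0, -1, 0, 0, 0, 0, 0, 0, -0.5, 0, 0, 0, 0, 0, 0, 0, 0, 0, 0, 0, 0, 0, 0.2, -0.5, 0, 0, 0, 0, 0, 0.2, -0.7, 0, 0, 0, 0, 0, 0.0, 0, 0, 0, 0, 0, 0, -0.3]'

```text
clock: 5.95
position: [0.4469, 0.0261, 0.2644]
ee_rot: [0.109, 0.701, 0.108, -0.696]
contact_force: [-0.3, 0.2, -0.1]
width: 0.0303
```

```bash
python3 -c "
from h import *
go([.545,-.0735,.2],-17)
for n,c in (('scene',(115,100,300,240)),('top',(245,125,380,240))):
    im=eyes.get_image(n); np.save(n+'2.npy',im,allow_pickle=True); save(im,n+'2.png',c,4)"
```

```text
t 5.95 p [0.4469 0.0261 0.2644] F [-0.3  0.2 -0.1] w 0.0303
R [[0.007, 0.303, -0.953], [-0.001, -0.953, -0.303], [-1.0, 0.003, -0.007]]
q [-0.1   0.06  1.7   0.    1.38  1.17]
tool units d/60mm [ 1.086  2.075 -1.047] norm mm 153.9
yaw now -72.4 ax units (about tool x = -world z) -13.84
```

View pics/scene2.png

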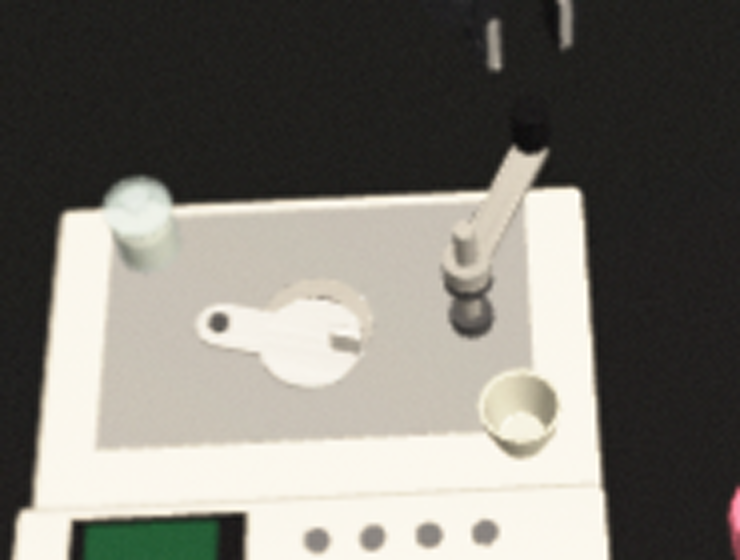

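View pics/top2.png

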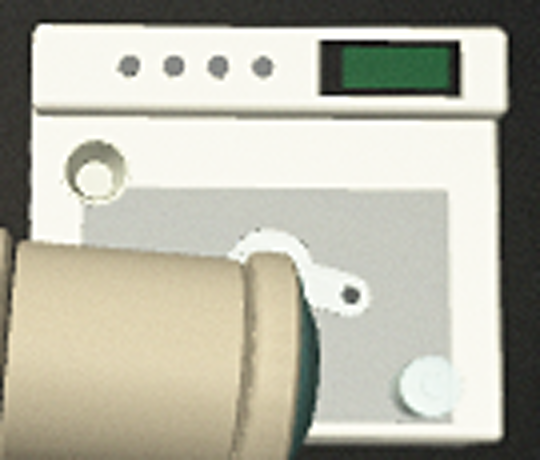

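```bash
python3 - <<'E'
from h import *
T=np.load('top0.npy',allow_pickle=True).item();S=np.load('scene0.npy',allow_pickle=True).item()
def t(u,v):return (245+u/5.5-.4,125+v/5.5-.4)
def s(u,v):return (115+u/4.8-.4,135+v/4.8-.4)
print(onz(T,[t(370,375)],.139),onz(S,[s(373,241)],.139), onz(T,[t(483,406)],.143),onz(S,[s(262,218)],.143))
save(T,'tf.png',(290,175,350,215),12); save(S,'sf.png',(160,165,215,205),12)
E
```

```text
[[ 0.53733646 -0.09383242  0.139     ]] [[ 0.53668029 -0.0960257   0.139     ]] [[ 0.52207333 -0.14438028  0.143     ]] [[ 0.52321523 -0.14574277  0.143     ]]
```

View pics/tf.png

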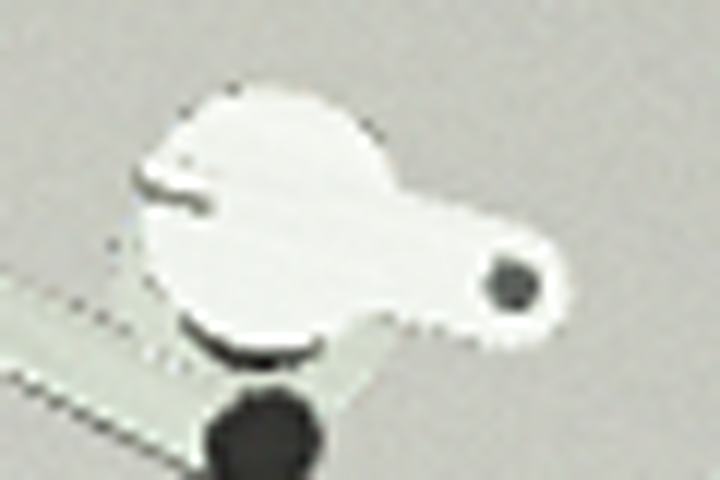

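View pics/sf.png

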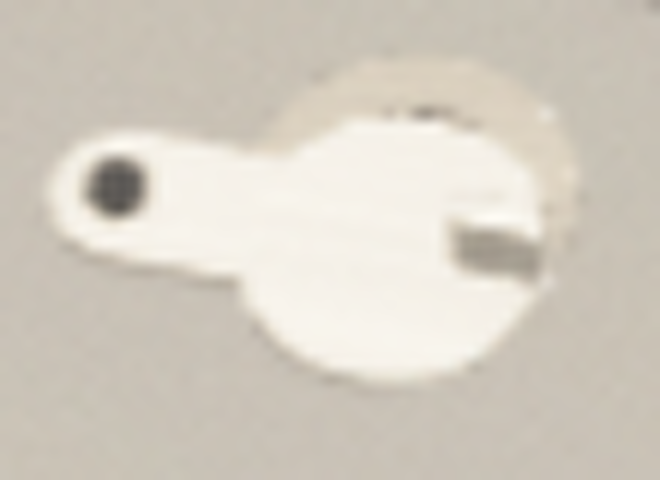

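Call:
carry_out --deltas '[0, 0.7, -0.34, 0, 0, 0, -0.5, 0, 0.7, -0.34, 0, 0, 0, -0.5, 0, 0.7, -0.34, 0, 0, 0, -0.5, 0, 0, 0, -1, 0, 0, -0.5, 0, 0, 0, -1, 0, 0, -0.5, 0, 0, 0, -1, 0, 0, -0.5, 0, 0, 0, -1, 0, 0, -0.5, 0, 0, 0, -1, 0, 0, -0.5, 0, 0, 0, -1, 0, 0, -0.5, 0, 0, 0, -1, 0, 0, -0.5]'

```text
clock: 7.3
position: [0.5403, -0.075, 0.2593]
ee_rot: [-0.274, -0.65, -0.276, 0.652]
contact_force: [0.4, 0.6, 0.3]
width: 0.0213
```

Call:
carry_out --deltas '[0, 0, 0, -1, 0, 0, -0.5, 0, 0, 0, -1, 0, 0, -0.5, 0, 0, 0, -1, 0, 0, -0.5, 0, 0, 0, -1, 0, 0, -0.5, 0.4, 0, 0, -1, 0, 0, -0.5, 0.4, 0, 0, -1, 0, 0, -0.5, 0.2, 0, 0, -1, 0, 0, -0.5, 0, 0, 0, 0, 0, 0, -0.5]'

```text
clock: 8.3
position: [0.5396, -0.0748, 0.1987]
ee_rot: [-0.422, -0.565, -0.425, 0.567]
contact_force: [0.3, 0.6, 0.3]
width: 0.0215
```

```bash
python3 -c "
from h import *
go([.543,-.075,.146],-16.5)
save(eyes.get_image('scene'),'scene3.png',(140,100,270,220),5)"
```

```text
t 8.3 p [ 0.5396 -0.0748  0.1987] F [0.3 0.6 0.3] w 0.0215
R [[-0.005, 0.959, -0.283], [0.001, -0.283, -0.959], [-1.0, -0.006, 0.0]]
q [-0.27  0.25  1.62  0.    1.27  0.02]
tool units d/60mm [ 0.879  0.061 -0.013] norm mm 52.9
yaw now -16.4 ax units (about tool x = -world z) 0.02
```

View pics/scene3.png

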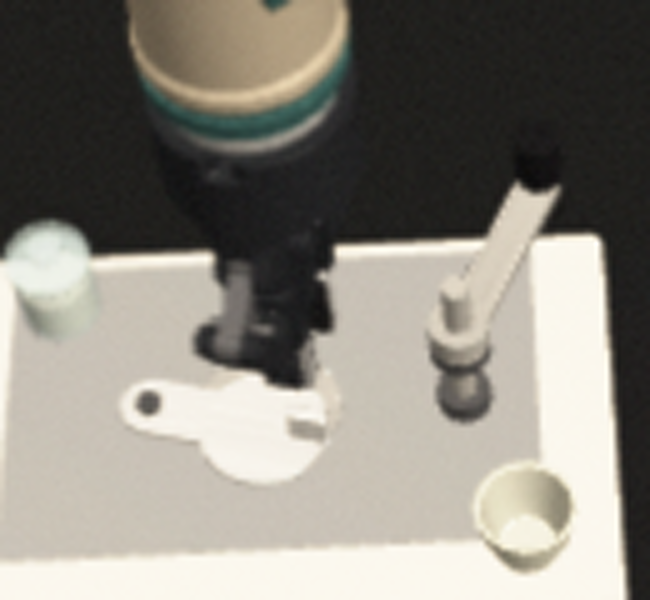

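Call:
carry_out --deltas '[0.4, 0.06, -0.013, 0, 0, 0, -0.5, 0.3, 0, 0, 0, 0, 0, -0.5, 0.18, 0, 0, 0, 0, 0, -0.5, 0, 0, 0, 0, 0, 0, -0.7]'

```text
clock: 8.85
position: [0.5446, -0.0755, 0.1481]
ee_rot: [-0.423, -0.566, -0.424, 0.566]
contact_force: [-0.6, -0.7, 0.4]
width: 0.0131
```

```bash
python3 -c "
from h import *
s,r=st()
im=eyes.get_image('scene');save(im,'scene4.png',(160,130,240,200),8)
p=np.array(s['position'])[:2]; pin=np.array([.5227,-.145]); v=p-pin; print(np.hypot(*v),np.arctan2(v[0],v[1]))
"
```

```text
t 8.85 p [ 0.5446 -0.0755  0.1481] F [-0.6 -0.7  0.4] w 0.0131
R [[-0.001, 0.959, -0.282], [0.0, -0.282, -0.959], [-1.0, -0.001, 0.0]]
q [-0.26  0.3   1.69 -0.    1.15  0.02]
0.07289047853316444 0.3055570627009045
```

View pics/scene4.png

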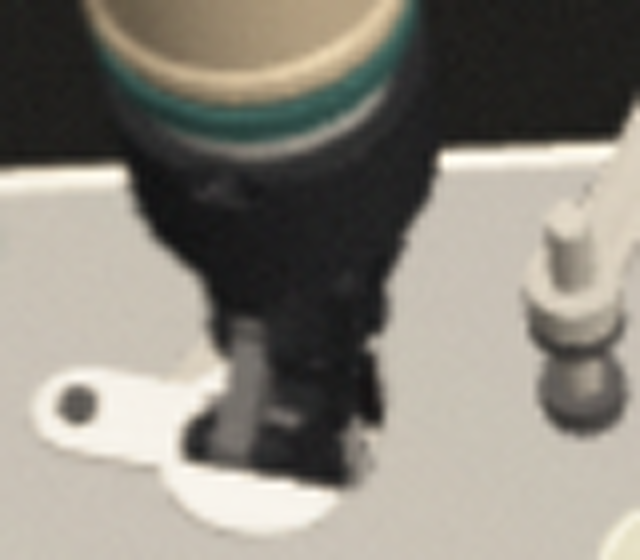

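Call:
carry_out --deltas '[0, 0.085, 0.003, 1, 0, 0, -0.7, 0, 0.085, 0.003, 1, 0, 0, -0.7, 0, 0.085, 0.003, 1, 0, 0, -0.7, 0, 0.085, 0.003, 1, 0, 0, -0.7, 0, 0.085, 0.003, 1, 0, 0, -0.7, 0, 0.085, 0.003, 1, 0, 0, -0.7, 0, 0.085, 0.003, 1, 0, 0, -0.7, 0, 0.085, 0.003, 1, 0, 0, -0.7, 0, 0.085, 0.003, 1, 0, 0, -0.7, 0, 0.085, 0.003, 1, 0, 0, -0.7]'

```text
clock: 10.15
position: [0.5855, -0.1054, 0.1495]
ee_rot: [0.204, 0.677, 0.204, -0.677]
contact_force: [-0.6, -0.2, -0.0]
width: 0.013
```

Call:
carry_out --deltas '[0, 0.085, 0.003, 1, 0, 0, -0.7, 0, 0.085, 0.003, 1, 0, 0, -0.7, 0, 0.085, 0.003, 1, 0, 0, -0.7, 0, 0.085, 0.003, 1, 0, 0, -0.7, 0, 0.085, 0.003, 1, 0, 0, -0.7, 0, 0.085, 0.003, 1, 0, 0, -0.7, 0, 0.085, 0.003, 1, 0, 0, -0.7, 0, 0.085, 0.003, 1, 0, 0, -0.7, 0, 0.085, 0.003, 1, 0, 0, -0.7, 0, 0.085, 0.003, 1, 0, 0, -0.7]'

```text
clock: 11.4
position: [0.5976, -0.1539, 0.1496]
ee_rot: [-0.04, 0.707, -0.04, -0.705]
contact_force: [-0.1, 0.7, -0.5]
width: 0.0129
```

```bash
python3 -c "
from h import *
s,r=st()
im=eyes.get_image('scene');save(im,'scene5.png',(130,120,260,220),6)
p=np.array(s['position'])[:2]; pin=np.array([.5227,-.145]); v=p-pin; print(np.hypot(*v),np.arctan2(v[0],v[1]))
"
```

```text
t 11.4 p [ 0.5976 -0.1539  0.1496] F [-0.1  0.7 -0.5] w 0.0129
R [[0.002, -0.113, -0.994], [-0.0, -0.994, 0.113], [-1.0, -0.0, -0.002]]
q [-0.37  0.39  1.54  0.    1.21  1.32]
0.07542888369919727 1.6889156886869694
```

View pics/scene5.png

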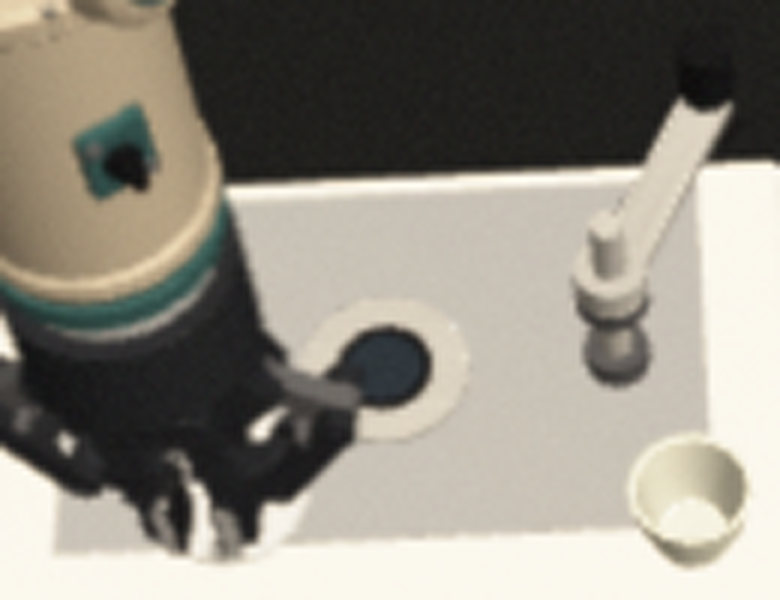

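Call:
carry_out --deltas '[0, 0.085, 0.003, 1, 0, 0, -0.7, 0, 0.085, 0.003, 1, 0, 0, -0.7, 0, 0.085, 0.003, 1, 0, 0, -0.7, 0, 0, 0, 0, 0, 0, -0.7]'

```text
clock: 11.95
position: [0.5942, -0.1691, 0.1494]
ee_rot: [-0.112, 0.699, -0.113, -0.698]
contact_force: [-0.6, 0.2, 0.7]
width: 0.0121
```

Call:
carry_out --deltas '[0, 0.04, 0.001, 0.5, 0, 0, -0.7, 0, 0, 0, 0, 0, 0, -0.7]'

```text
clock: 12.2
position: [0.593, -0.171, 0.1487]
ee_rot: [-0.125, 0.696, -0.125, -0.696]
contact_force: [0.2, 0.5, -0.3]
width: 0.0128
```

Call:
carry_out --deltas '[0, 0.04, 0.001, 0.5, 0, 0, -0.7, 0, 0, 0, 0, 0, 0, -0.7]'

```text
clock: 12.45
position: [0.5919, -0.1734, 0.1485]
ee_rot: [0.137, -0.694, 0.137, 0.694]
contact_force: [0.6, 0.2, 0.2]
width: 0.0128
```

Angle is now about 1.96; continue in small steps until the force rises.

Call:
carry_out --deltas '[0, 0.04, 0.001, 0.5, 0, 0, -0.7, 0, 0, 0, 0, 0, 0, -0.7]'

```text
clock: 12.7
position: [0.5911, -0.1752, 0.1485]
ee_rot: [-0.15, 0.691, -0.149, -0.691]
contact_force: [1.4, 2.6, 0.3]
width: 0.0128
```

Call:
carry_out --deltas '[0, 0.04, 0.001, 0.3, 0, 0, -0.7, 0, 0, 0, 0, 0, 0, -0.7]'

```text
clock: 12.95
position: [0.5909, -0.1755, 0.1485]
ee_rot: [-0.158, 0.69, -0.155, -0.689]
contact_force: [3.2, 5.3, 0.6]
width: 0.0128
```

```bash
python3 -c "
from h import *
s,r=st()
p=np.array(s['position'])[:2]; pin=np.array([.5227,-.145]); v=p-pin; print(np.hypot(*v),np.arctan2(v[0],v[1]))
im=eyes.get_image('scene');save(im,'scene6.png',(110,120,240,220),6)
"
```

```text
t 12.95 p [ 0.5909 -0.1755  0.1485] F [3.2 5.3 0.6] w 0.0128
R [[0.002, -0.433, -0.902], [0.004, -0.902, 0.433], [-1.0, -0.005, 0.0]]
q [-0.4   0.39  1.54  0.    1.21  1.61]
0.07466531103261684 1.9910617663990218
```

View pics/scene6.png

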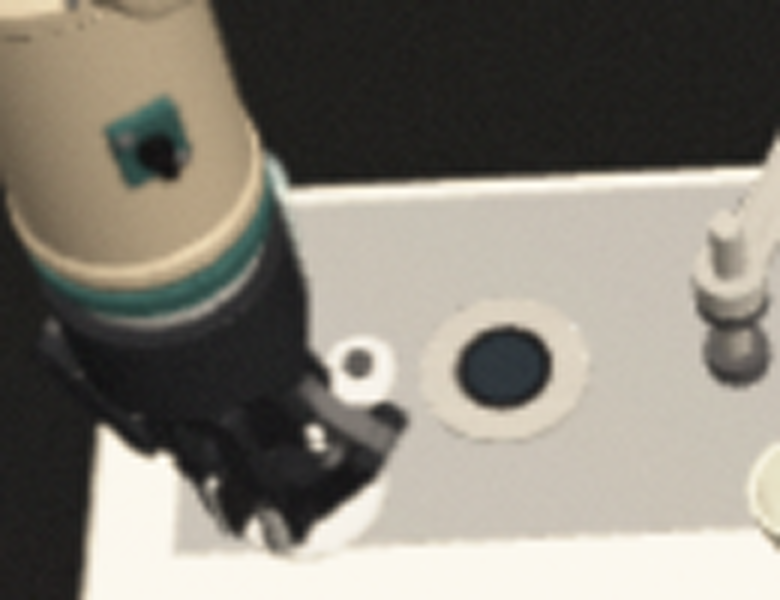

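Call:
carry_out --deltas '[0, -0.06, 0, 0, 0, 0, -0.7, -0.4, 0, 0, 0, 0, 0, -0.7, -0.8, 0, 0, 0, 0, 0, -0.5, -0.8, 0, 0, -1, 0, 0, 0, 0, 0, 0, -1, 0, 0, 0.5, 0, 0, 0, -1, 0, 0, 1, 0, 0, 0, -1, 0, 0, 1, 0, 0, 0, -1, 0, 0, 1, 0, 0, 0, -1, 0, 0, 1, 0, 0, 0, -1, 0, 0, 1]'

```text
clock: 14.25
position: [0.591, -0.1752, 0.2683]
ee_rot: [-0.016, -0.706, -0.015, 0.707]
contact_force: [0.6, -0.9, -0.4]
width: 0.0856
```

Call:
carry_out --deltas '[0, 0, 0, -1, 0, 0, 1, 0, 0, 0, -1, 0, 0, 1, 0, 0, 0, -1, 0, 0, 1, 0, 0, 0, -1, 0, 0, 1, 0, 0, 0, -1, 0, 0, 1, 0, 0, 0, -1, 0, 0, 1, 0, 0, 0, -1, 0, 0, 1, 0, 0, 0, -1, 0, 0, 1, 0, 0, 0, -1, 0, 0, 1, 0, 0, 0, -1, 0, 0, 1]'

```text
clock: 15.5
position: [0.591, -0.1752, 0.2683]
ee_rot: [-0.257, -0.658, -0.256, 0.66]
contact_force: [-1.0, 1.7, 0.2]
width: 0.0854
```

Call:
carry_out --deltas '[0, 0, 0, -1, 0, 0, 1, 0, 0, 0, -1, 0, 0, 1, 0, 0, 0, -1, 0, 0, 1, 0, 0, 0, -1, 0, 0, 1, 0, 0, 0, -1, 0, 0, 1, 0, 0, 0, -1, 0, 0, 1, 0, 0, 0, -1, 0, 0, 1, 0, 0, 0, -1, 0, 0, 1, 0, 0, 0, -1, 0, 0, 1, 0, 0, 0, -1, 0, 0, 1]'

```text
clock: 16.75
position: [0.591, -0.1752, 0.2683]
ee_rot: [-0.466, -0.531, -0.466, 0.532]
contact_force: [-1.2, 0.2, 0.2]
width: 0.0852
```

Call:
carry_out --deltas '[0, 0, 0, -1, 0, 0, 1, 0, 0, 0, -1, 0, 0, 1, 0, 0, 0, -1, 0, 0, 1, 0, 0, 0, -1, 0, 0, 1, 0, 0, 0, -1, 0, 0, 1, 0, 0, 0, -1, 0, 0, 1, 0, 0, 0, -0.9, 0, 0, 1]'

```text
clock: 17.62
position: [0.591, -0.1752, 0.2683]
ee_rot: [0.58, 0.404, 0.58, -0.406]
contact_force: [0.2, 0.4, -0.2]
width: 0.0855
```

```bash
python3 -c "
from h import *
go([.553,.2537,.12],20)
for n,c in (('scene',(105,120,260,250)),('top',(245,125,380,240))):
    im=eyes.get_image(n); np.save(n+'7.npy',im,allow_pickle=True); save(im,n+'7.png',c,5)"
```

```text
t 17.62 p [ 0.591  -0.1752  0.2683] F [ 0.2  0.4 -0.2] w 0.0855
R [[-0.001, 0.939, 0.344], [-0.002, 0.344, -0.939], [-1.0, -0.002, 0.001]]
q [-0.4   0.32  1.35 -0.    1.47 -0.75]
tool units d/60mm [ 2.461  1.868 -6.932] norm mm 455.4
yaw now 20.1 ax units (about tool x = -world z) 0.03
```

View pics/scene7.png

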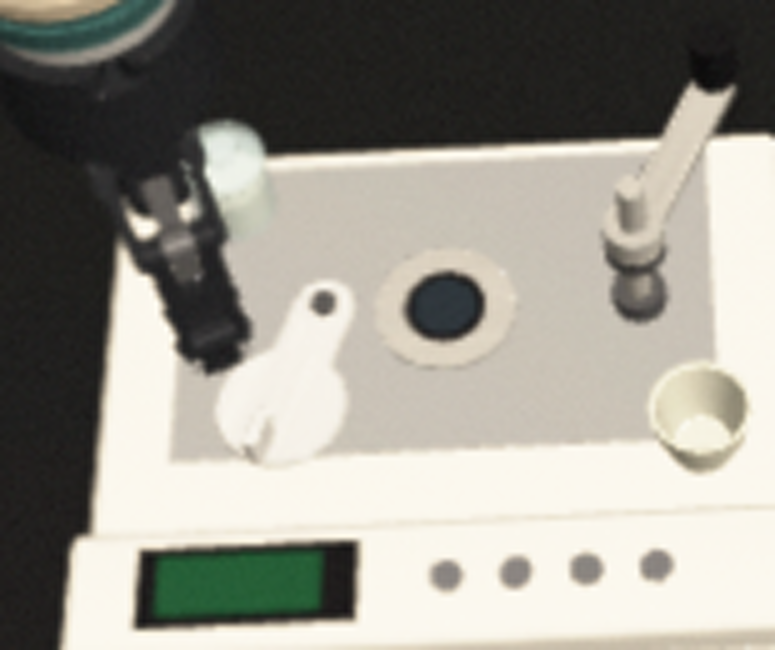

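View pics/top7.png

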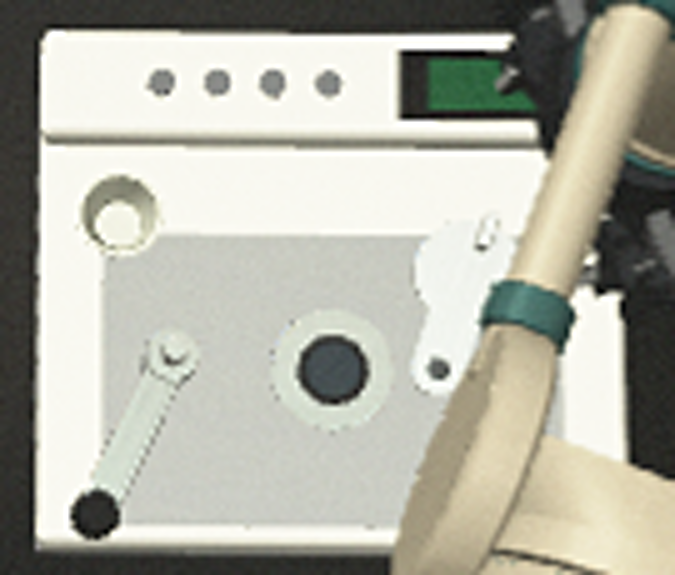

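```bash
python3 - <<'E'
from h import *
for n,(u,v) in (('top',(311.5,199)),('scene',(194,181))):
    im=np.load(n+'7.npy',allow_pickle=True).item(); g=im['color'].astype(int).sum(2)
    u,v=int(u),int(v); w=g[v-10:v+11,u-12:u+13]; m=(w<300).astype('uint8')
    nn,l,stt,c=cv2.connectedComponentsWithStats(m); k=l[10,12]; print(k,stt[k],c[k])
    wgt=np.clip(450-w,0,None)*(cv2.dilate((l==k).astype('uint8'),np.ones((3,3))))
    yy,xx=np.mgrid[0:21,0:25]; cc=(u-12+(wgt*xx).sum()/wgt.sum(), v-10+(wgt*yy).sum()/wgt.sum()); print(n,cc,onz(im,[cc],.133).round(4))
E
```

```text
1 [  6   3  14  14 146] [12.21232877  9.52739726]
top (np.float64(311.17779815029525), np.float64(198.62587968830047)) [[ 0.5232 -0.0925  0.133 ]]
1 [  4   3  16  14 167] [11.67664671  9.82634731]
scene (np.float64(193.60708782742682), np.float64(180.8499513421458)) [[ 0.523  -0.0938  0.133 ]]
```

Call:
carry_out --deltas '[0, 0.18, -0.7, 0, 0, 0, 1, 0, 0.18, -0.7, 0, 0, 0, 1, 0, 0.18, -0.7, 0, 0, 0, 1, 0, 0.19, -0.7, 0, 0, 0, 1, 0, 0.19, -0.7, 0, 0, 0, 1, 0, 0.19, -0.7, 0, 0, 0, 1, 0, 0.19, -0.7, 0, 0, 0, 1, 0, 0.19, -0.7, 0, 0, 0, 1, 0, 0.19, -0.7, 0, 0, 0, 1, 0, 0.19, -0.63, 0, 0, 0, 1]'

```text
clock: 18.98
position: [0.5543, 0.2557, 0.2685]
ee_rot: [0.579, 0.405, 0.579, -0.406]
contact_force: [0.4, 0.9, 0.2]
width: 0.0856
```

Call:
carry_out --deltas '[0.8, 0, 0, 0, 0, 0, 1, 0.8, 0, 0, 0, 0, 0, 1, 0.8, 0, 0, 0, 0, 0, 1, 0, 0, 0, 0, 0, 0, 1]'

```text
clock: 19.48
position: [0.5515, 0.2533, 0.1208]
ee_rot: [0.577, 0.403, 0.581, -0.408]
contact_force: [-0.4, 0.6, 0.2]
width: 0.0857
```

```bash
python3 -c "
from h import *
go([.553,.2537,.012],20)
for n,c in (('scene',(280,120,430,250)),('top',(125,130,240,250))):
    im=eyes.get_image(n); save(im,n+'8.png',c,5)"
```

```text
t 19.48 p [0.5515 0.2533 0.1208] F [-0.4  0.6  0.2] w 0.0857
R [[-0.009, 0.94, 0.342], [-0.004, 0.342, -0.94], [-1.0, -0.009, 0.001]]
q [ 0.32  0.41  1.59 -0.    1.15 -0.03]
tool units d/60mm [1.813e+00 4.200e-02 1.000e-03] norm mm 108.8
yaw now 20.0 ax units (about tool x = -world z) -0.0
```

View pics/scene8.png

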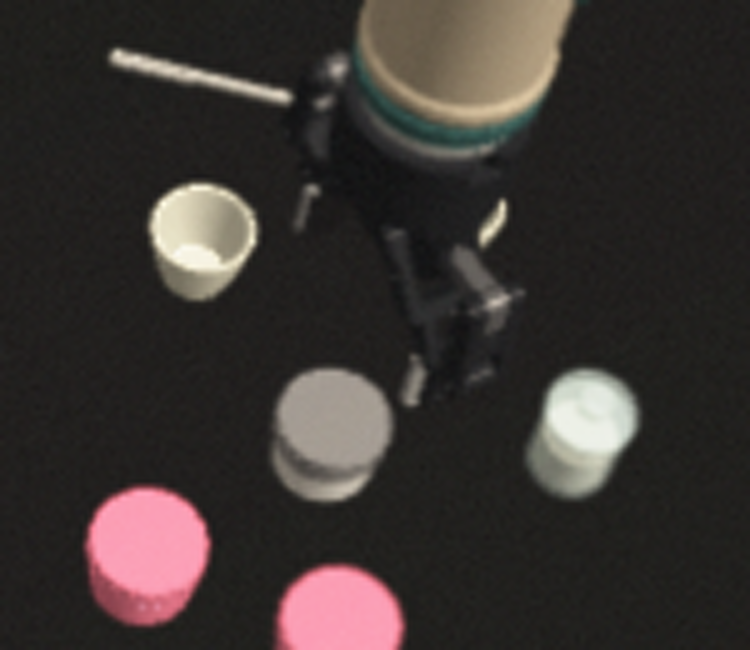

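View pics/top8.png

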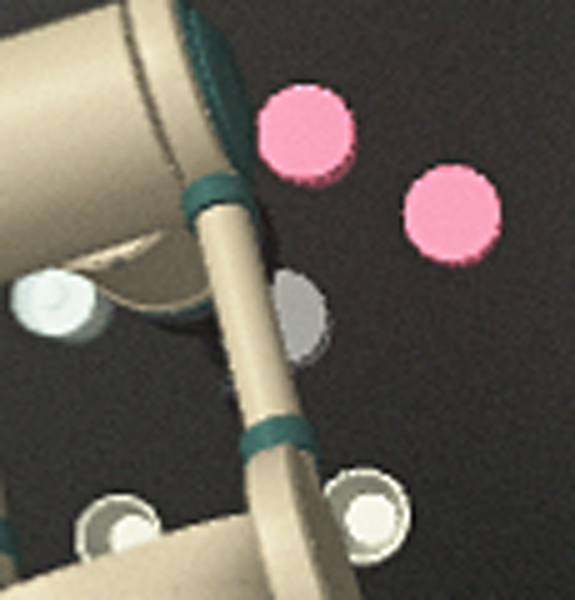

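Call:
carry_out --deltas '[0.6, 0.04, 0, 0, 0, 0, 1, 0.6, 0, 0, 0, 0, 0, 1, 0.4, 0, 0, 0, 0, 0, 1, 0.23, 0, 0, 0, 0, 0, 1, 0, 0, 0, 0, 0, 0, 1]'

```text
clock: 20.2
position: [0.5576, 0.2557, 0.0155]
ee_rot: [0.58, 0.406, 0.579, -0.405]
contact_force: [0.5, 0.2, -1.1]
width: 0.0855
```

Call:
carry_out --deltas '[0, 0, 0, 0, 0, 0, 0.4, 0, 0, 0, 0, 0, 0, 0.2, 0, 0, 0, 0, 0, 0, -0.2, 0, 0, 0, 0, 0, 0, -0.2]' --newtons 30

```text
clock: 20.7
position: [0.5574, 0.2557, 0.0162]
ee_rot: [0.58, 0.406, 0.579, -0.405]
contact_force: [-1.1, -0.6, 6.3]
width: 0.0528
```

```bash
python3 -c "
from h import *
go([.553,.2537,.25],20)
for n,c in (('scene',(280,120,430,250)),):
    im=eyes.get_image(n); save(im,n+'9.png',c,5)"
```

```text
t 20.7 p [0.5574 0.2557 0.0162] F [-1.1 -0.6  6.3] w 0.0528
R [[0.002, 0.939, 0.343], [0.0, 0.343, -0.939], [-1.0, 0.002, 0.0]]
q [ 0.32  0.52  1.71 -0.    0.92 -0.03]
tool units d/60mm [-3.896 -0.073  0.007] norm mm 233.8
yaw now 20.0 ax units (about tool x = -world z) 0.01
```

View pics/scene9.png

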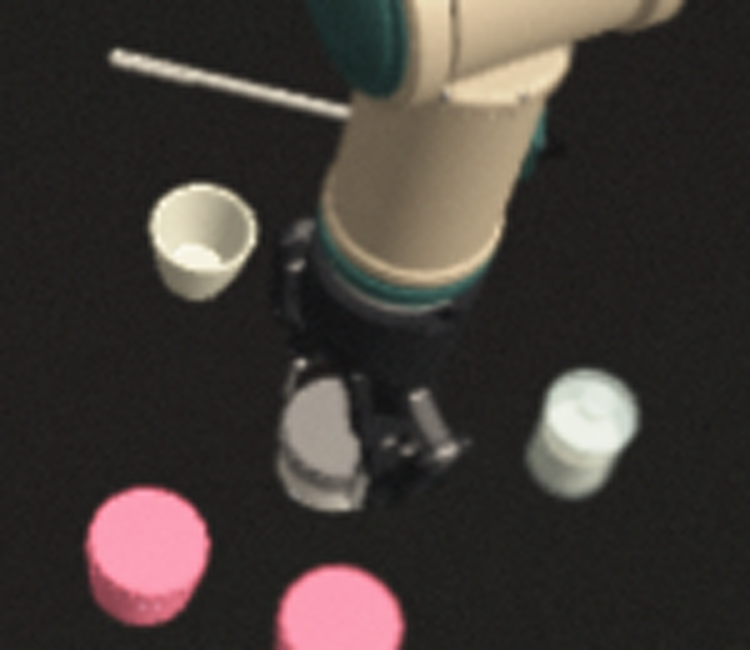

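Call:
carry_out --deltas '[-0.15, 0, 0, 0, 0, 0, -0.2, -0.4, 0, 0, 0, 0, 0, -0.2, -0.6, 0, 0, 0, 0, 0, -0.2, -0.8, 0, 0, 0, 0, 0, -0.2, -0.8, 0, 0, 0, 0, 0, -0.2, -0.8, 0, 0, 0, 0, 0, -0.2, -0.6, 0, 0, 0, 0, 0, -0.2]'

```text
clock: 21.62
position: [0.557, 0.2557, 0.2666]
ee_rot: [0.58, 0.406, 0.579, -0.405]
contact_force: [0.5, 0.0, -1.0]
width: 0.0529
```

```bash
python3 -c "
from h import *
go([.5231,-.093,.26],20)
for n,c in (('scene',(280,90,430,220)),):
    im=eyes.get_image(n); save(im,n+'10.png',c,5)"
```

```text
t 21.62 p [0.557  0.2557 0.2666] F [ 0.5  0.  -1. ] w 0.0529
R [[0.003, 0.939, 0.343], [0.001, 0.343, -0.939], [-1.0, 0.003, 0.0]]
q [ 0.32  0.32  1.36 -0.    1.46 -0.03]
tool units d/60mm [ 0.103 -2.523  5.266] norm mm 350.4
yaw now 20.0 ax units (about tool x = -world z) 0.01
```

View pics/scene10.png

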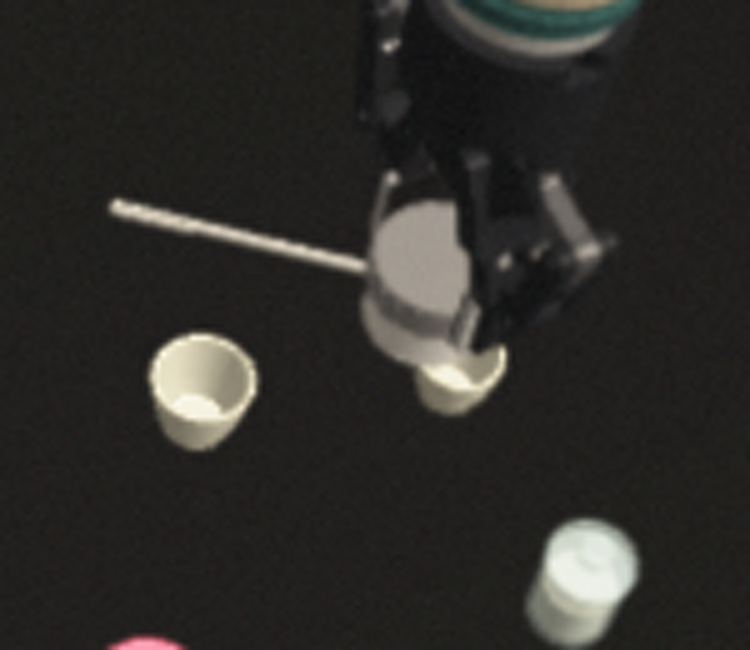

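Call:
carry_out --deltas '[0, -0.28, 0.58, 0, 0, 0, -0.2, 0, -0.28, 0.58, 0, 0, 0, -0.2, 0, -0.28, 0.59, 0, 0, 0, -0.2, 0, -0.28, 0.59, 0, 0, 0, -0.2, 0, -0.28, 0.59, 0, 0, 0, -0.2, 0, -0.28, 0.59, 0, 0, 0, -0.2, 0, -0.28, 0.59, 0, 0, 0, -0.2, 0, -0.28, 0.59, 0, 0, 0, -0.2, 0, -0.28, 0.57, 0, 0, 0, -0.2, 0, 0, 0, 0, 0, 0, -0.2]'

```text
clock: 22.92
position: [0.5226, -0.0957, 0.2635]
ee_rot: [0.579, 0.406, 0.578, -0.407]
contact_force: [0.8, 1.0, -0.9]
width: 0.0528
```

Call:
carry_out --deltas '[0.5, 0, 0, 0, 0, 0, -0.2, 0.5, 0, 0, 0, 0, 0, -0.2, 0.5, 0, 0, 0, 0, 0, -0.2, 0.2, 0, 0, 0, 0, 0, -0.2, 0, 0, 0, 0, 0, 0, -0.2]'

```text
clock: 23.55
position: [0.5228, -0.0927, 0.1613]
ee_rot: [0.579, 0.405, 0.58, -0.405]
contact_force: [-0.5, -0.3, 0.0]
width: 0.0527
```

```bash
python3 -c "
from h import *
go([.5231,-.093,.1495],20)
im=eyes.get_image('scene'); save(im,'scene11.png',(130,120,270,240),5.3)"
```

```text
t 23.55 p [ 0.5228 -0.0927  0.1613] F [-0.5 -0.3  0. ] w 0.0527
R [[-0.001, 0.939, 0.343], [0.001, 0.343, -0.939], [-1.0, -0.001, -0.001]]
q [-0.31  0.26  1.71  0.    1.17 -0.66]
tool units d/60mm [0.197 0.004 0.007] norm mm 11.8
yaw now 20.1 ax units (about tool x = -world z) 0.02
```

View pics/scene11.png

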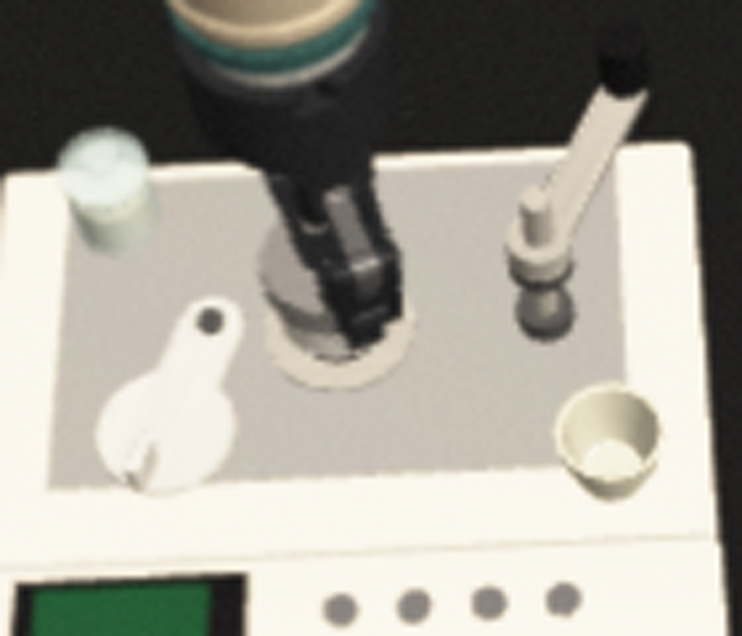

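Call:
carry_out --deltas '[0.1, 0, 0, 0, 0, 0, -0.2, 0.05, 0, 0, 0, 0, 0, -0.2, 0, 0, 0, 0, 0, 0, -0.2]'

```text
clock: 23.98
position: [0.523, -0.0933, 0.1527]
ee_rot: [0.579, 0.405, 0.579, -0.405]
contact_force: [-0.2, 0.2, -0.9]
width: 0.0531
```

```bash
python3 -c "
from h import *
go([.5231,-.093,.1495],20)
im=eyes.get_image('scene'); np.save('scene12.npy',im,allow_pickle=True); save(im,'scene12.png',(150,130,250,215),7.5)
for z,r in((.173,.027),(.155,.027),(.133,.0245),(.133,.031)):
    a=np.linspace(0,6.28,90); P=np.c_[.523+r*np.cos(a),-.0938+r*np.sin(a),0*a+z]; q=proj(im,P)
    im['color'][np.round(q[:,1]).astype(int),np.round(q[:,0]).astype(int)]=[255,0,0]
save(im,'scene12b.png',(150,130,250,215),7.5)"
```

```text
t 23.98 p [ 0.523  -0.0933  0.1527] F [-0.2  0.2 -0.9] w 0.0531
R [[0.0, 0.94, 0.343], [-0.0, 0.343, -0.94], [-1.0, 0.0, 0.0]]
q [-0.31  0.27  1.72 -0.    1.15 -0.66]
tool units d/60mm [ 0.054  0.004 -0.005] norm mm 3.3
yaw now 20.0 ax units (about tool x = -world z) 0.01
```

View pics/scene12b.png

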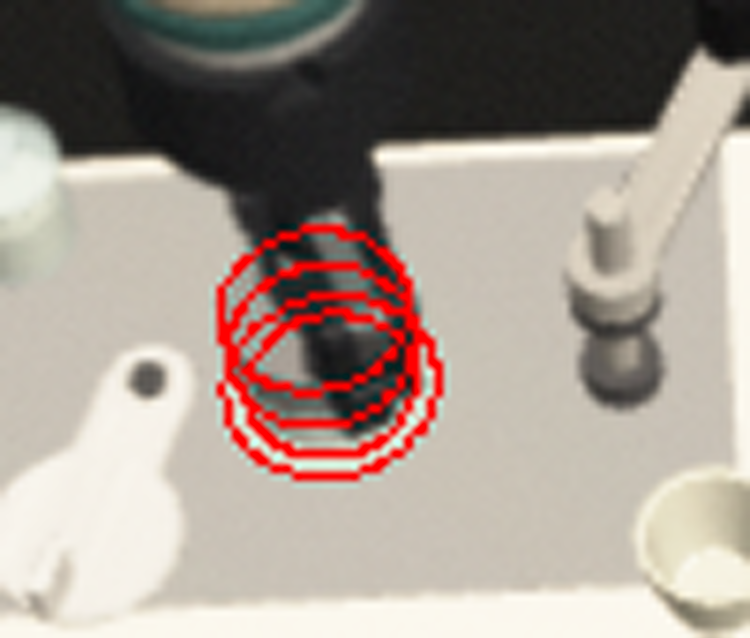

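View pics/scene12.png

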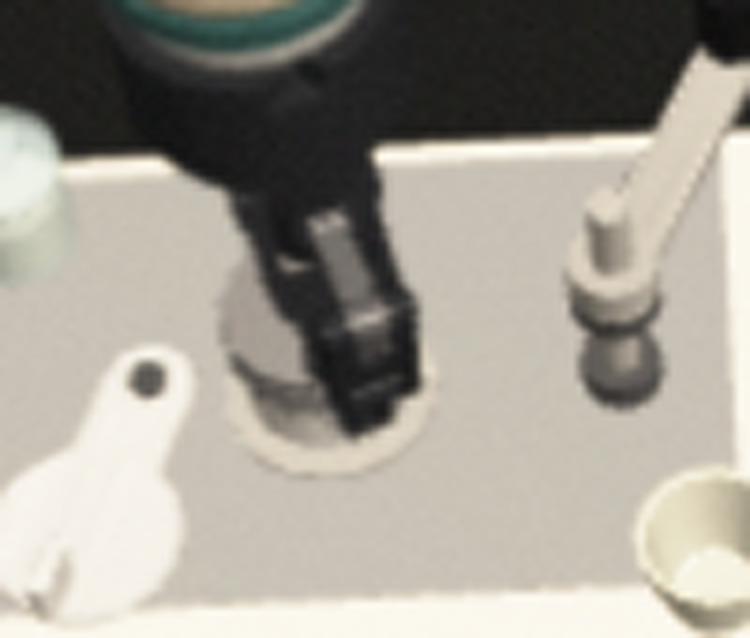

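Call:
carry_out --deltas '[0.04, 0, 0, 0, 0, 0, -0.2, 0.02, 0, 0, 0, 0, 0, -0.2, 0, 0, 0, 0, 0, 0, -0.2]'

```text
clock: 24.4
position: [0.523, -0.0934, 0.1492]
ee_rot: [0.579, 0.405, 0.579, -0.405]
contact_force: [-0.4, -0.4, 0.2]
width: 0.053
```

Call:
carry_out --deltas '[0.015, 0, 0, 0, 0, 0, -0.2, 0, 0, 0, 0, 0, 0, -0.2]'

```text
clock: 24.65
position: [0.523, -0.0933, 0.1492]
ee_rot: [0.58, 0.405, 0.579, -0.405]
contact_force: [-2.7, -0.3, 5.7]
width: 0.0531
```

Call:
carry_out --deltas '[0.015, 0, 0, 0, 0, 0, -0.2, 0, 0, 0, 0, 0, 0, -0.2]'

```text
clock: 24.9
position: [0.523, -0.0934, 0.1492]
ee_rot: [0.58, 0.405, 0.579, -0.405]
contact_force: [-3.2, 0.7, 10.8]
width: 0.053
```

Seated. Ease the press off, release, and lift.

Call:
carry_out --deltas '[-0.02, 0, 0, 0, 0, 0, -0.2, 0, 0, 0, 0, 0, 0, 0.5, 0, 0, 0, 0, 0, 0, 1, 0, 0, 0, 0, 0, 0, 1, -0.3, 0, 0, 0, 0, 0, 1, -0.6, 0, 0, 0, 0, 0, 1, -0.7, 0, 0, 0, 0, 0, 1, -0.4, 0, 0, 0, 0, 0, 1]'

```text
clock: 25.9
position: [0.5238, -0.0935, 0.2706]
ee_rot: [0.58, 0.406, 0.578, -0.405]
contact_force: [0.8, 0.2, 0.2]
width: 0.0854
```

```bash
python3 -c "
from h import *
go([.4453,.0269,.25],-72)
for n,c in (('scene',(130,120,270,240)),('top',(245,125,380,240))):
    im=eyes.get_image(n); np.save(n+'13.npy',im,allow_pickle=True); save(im,n+'13.png',c,5)"
```

```text
t 25.9 p [ 0.5238 -0.0935  0.2706] F [0.8 0.2 0.2] w 0.0854
R [[0.003, 0.939, 0.343], [-0.001, 0.343, -0.939], [-1.0, 0.002, 0.002]]
q [-0.31  0.19  1.53 -0.    1.42 -0.66]
tool units d/60mm [ 0.338 -0.542 -2.335] norm mm 145.2
yaw now 20.0 ax units (about tool x = -world z) 23.01
```

View pics/scene13.png

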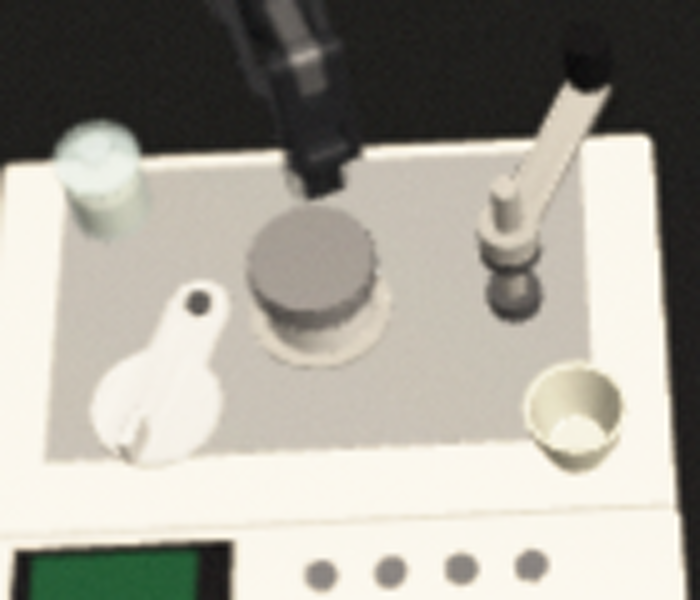

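View pics/top13.png

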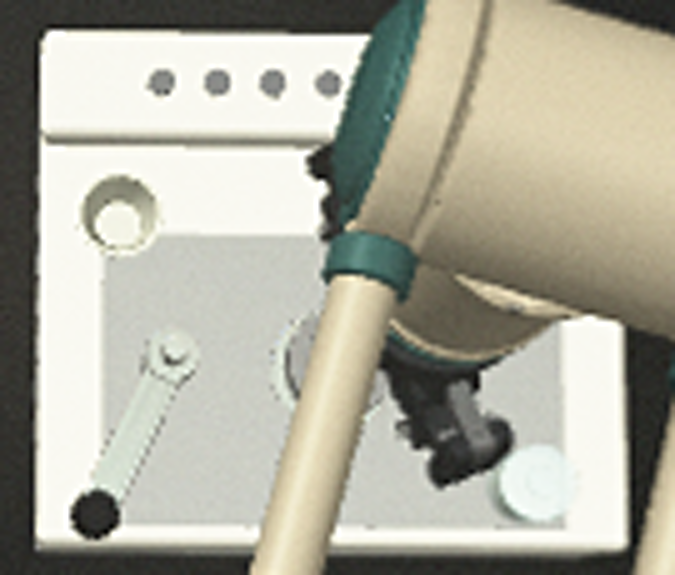

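```bash
python3 - <<'E'
from h import *
im=np.load('scene13.npy',allow_pickle=True).item(); C=cloud(im)
m=(C[:,:,2]>.166)&(C[:,:,2]<.178)&(abs(C[:,:,0]-.523)<.05)&(abs(C[:,:,1]+.093)<.045)
v,u=np.nonzero(m); P=onz(im,np.c_[u,v],.173); print(len(u),P.mean(0),cv2.minEnclosingCircle(P[:,:2].astype('float32')))
c,r=cv2.minEnclosingCircle(np.c_[u,v].astype('float32')); print(c,u.min(),u.max(),v.min(),v.max())
E
```

```text
468 [ 0.52563804 -0.09378729  0.173     ] ((0.5266488790512085, -0.09484156221151352), 0.0296555794775486)
(191.5, 172.0) 179 204 161 184
```

```bash
python3 - <<'E'
from h import *
im=np.load('scene13.npy',allow_pickle=True).item()
a=np.linspace(0,6.28,200)
def b(z,r,x=.523,y=-.0938):
    q=proj(im,np.c_[x+r*np.cos(a),y+r*np.sin(a),0*a+z]); return q
for z,r in((.173,.027),(.155,.027),(.133,.0245),(.133,.031)):
    q=b(z,r); print(z,r,q.min(0).round(1),q.max(0).round(1))
C=cv2.resize(im['color'][145:205,170:220],None,fx=12,fy=12,interpolation=cv2.INTER_CUBIC)
for z,r in((.173,.027),(.133,.0245),(.133,.031)):
    q=((b(z,r)-[170,145]+.5)*12).astype(np.int32); cv2.polylines(C,[q],True,(255,0,0),1)
cv2.imwrite('pics/cupfit.png',C[:,:,::-1])
E
```

```text
0.173 0.027 [178.7 160.3] [204.2 181.7]
0.155 0.027 [179.9 164.9] [205.  186.2]
0.133 0.0245 [182.4 171.4] [204.8 190.5]
0.133 0.031 [179.5 169. ] [207.8 193.1]
```

View pics/cupfit.png

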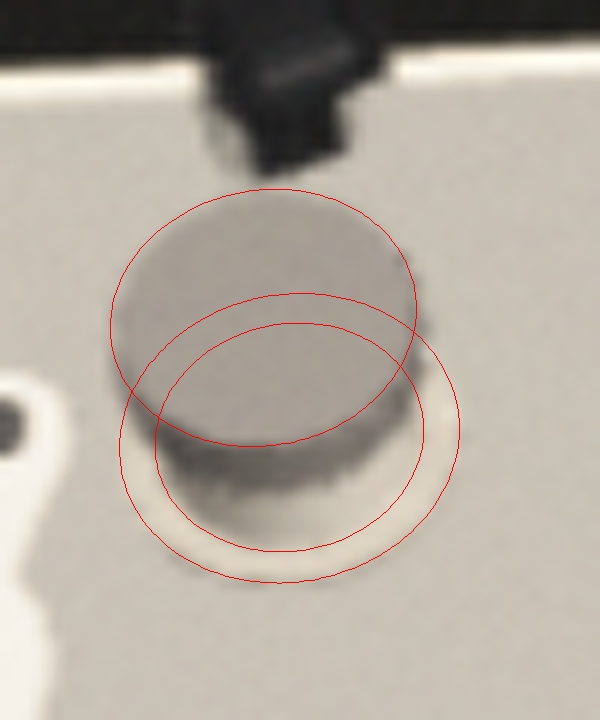

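Call:
carry_out --deltas '[0, -0.18, -0.78, 0, 0, 0, 0.1, 0, -0.18, -0.78, 0, 0, 0, 0.1, 0, -0.18, -0.78, 0, 0, 0, 0.1, 0, 0, 0, 1, 0, 0, 0.1, 0, 0, 0, 1, 0, 0, 0.1, 0, 0, 0, 1, 0, 0, 0.1, 0, 0, 0, 1, 0, 0, 0.1, 0, 0, 0, 1, 0, 0, 0.1, 0, 0, 0, 1, 0, 0, 0.1, 0, 0, 0, 1, 0, 0, 0.1]'

```text
clock: 27.25
position: [0.4437, 0.0275, 0.2668]
ee_rot: [-0.463, -0.533, -0.464, 0.535]
contact_force: [-0.4, 0.8, 0.1]
width: 0.0474
```

Call:
carry_out --deltas '[0, 0, 0, 1, 0, 0, 0.1, 0, 0, 0, 1, 0, 0, 0.1, 0, 0, 0, 1, 0, 0, 0.1, 0, 0, 0, 1, 0, 0, 0.1, 0, 0, 0, 1, 0, 0, 0.1, 0, 0, 0, 1, 0, 0, 0.1, 0, 0, 0, 1, 0, 0, 0.1, 0, 0, 0, 1, 0, 0, 0.1, 0, 0, 0, 1, 0, 0, 0.1, 0, 0, 0, 1, 0, 0, 0.1]'

```text
clock: 28.5
position: [0.4437, 0.0276, 0.2668]
ee_rot: [-0.252, -0.659, -0.253, 0.661]
contact_force: [0.4, -0.2, 0.3]
width: 0.0468
```

Call:
carry_out --deltas '[0, 0, 0, 1, 0, 0, 0.1, 0, 0, 0, 1, 0, 0, 0.1, 0, 0, 0, 1, 0, 0, 0.1, 0, 0, 0, 1, 0, 0, 0.1, 0, 0, 0, 1, 0, 0, 0.1, 0, 0, 0, 1, 0, 0, 0.1, 0, 0, 0, 1, 0, 0, 0.1, 0, 0, 0, 1, 0, 0, 0.1, 0, 0, 0, 1, 0, 0, 0.1, 0, 0, 0, 1, 0, 0, 0.1]'

```text
clock: 29.75
position: [0.4437, 0.0276, 0.2668]
ee_rot: [-0.012, -0.706, -0.012, 0.708]
contact_force: [0.3, 0.0, -0.2]
width: 0.0469
```

Call:
carry_out --deltas '[0, 0, 0, 1, 0, 0, 0.1, 0, 0, 0, 1, 0, 0, 0.1, 0, 0, 0, 1, 0, 0, 0.1, 0, 0, 0, 1, 0, 0, 0.1, 0, 0, 0, 1, 0, 0, 0.1, 0, 0, 0, 1, 0, 0, 0.1, 0, 0, 0, 0.5, 0, 0, 0.1]'

```text
clock: 30.62
position: [0.4438, 0.0275, 0.2671]
ee_rot: [0.147, -0.691, 0.147, 0.692]
contact_force: [0.3, 1.4, -1.1]
width: 0.0472
```

```bash
python3 - <<'E'
from h import *
go([.4453,.0269,.188],-114.6)
im=eyes.get_image('scene'); save(im,'scene14.png',(160,80,300,200),5.3)
T=np.load('top13.npy',allow_pickle=True).item(); S=np.load('scene13.npy',allow_pickle=True).item()
print(onz(T,[(245+96/5-.4,125+514/5-.4)],.216), onz(S,[(130+589/5-.4,120+45/5-.4)],.216))
E
```

```text
t 30.62 p [0.4438 0.0275 0.2671] F [ 0.3  1.4 -1.1] w 0.0472
R [[-0.002, -0.407, -0.913], [0.0, -0.913, 0.407], [-1.0, 0.001, 0.002]]
q [-0.09  0.06  1.69 -0.    1.4   1.9 ]
tool units d/60mm [ 1.318 -0.002 -0.03 ] norm mm 79.1
yaw now -114.0 ax units (about tool x = -world z) 0.14
[[0.4475175  0.03093631 0.216     ]] [[0.45318239 0.02985121 0.216     ]]
```

View pics/scene14.png

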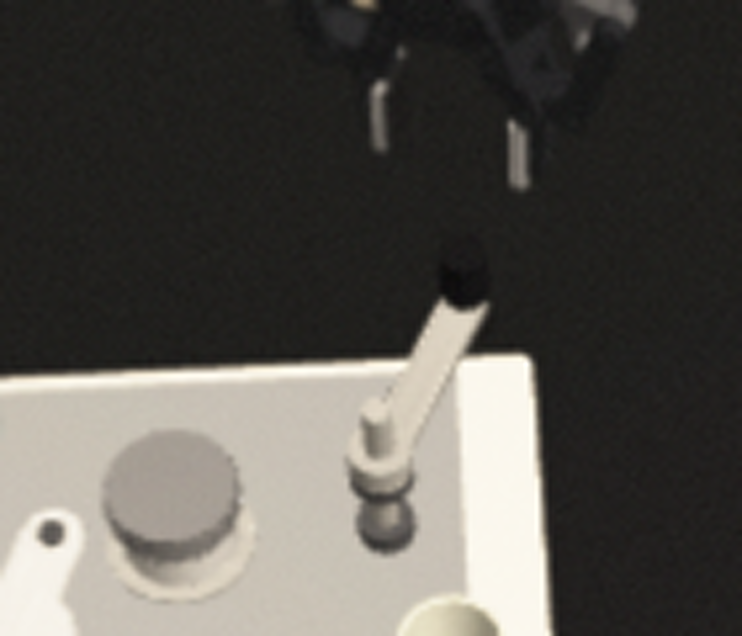

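Call:
carry_out --deltas '[0.4, -0.045, -0.04, 0, 0, 0, 0.1, 0.4, 0, 0, 0, 0, 0, 0.1, 0.3, 0, 0, 0, 0, 0, 0.1, 0.2, 0, 0, 0, 0, 0, 0.0, 0, 0, 0, 0, 0, 0, -0.2]'

```text
clock: 31.3
position: [0.4471, 0.029, 0.1896]
ee_rot: [0.147, -0.691, 0.147, 0.692]
contact_force: [0.7, -0.4, 0.4]
width: 0.0342
```

Call:
carry_out --deltas '[0, 0, 0, 0, 0, 0, -0.4, 0, 0, 0, 0, 0, 0, -1, 0, 0, 0, 0, 0, 0, -1, 0, 0, 0, 0, 0, 0, -1]' --newtons 50

```text
clock: 31.8
position: [0.4482, 0.029, 0.1911]
ee_rot: [-0.147, 0.692, -0.147, -0.691]
contact_force: [-0.4, 0.1, 3.4]
width: 0.0182
```

```bash
python3 - <<'E'
from h import *
s,r=st()
im=eyes.get_image('scene'); save(im,'scene15.png',(180,80,280,180),6)
E
```

```text
t 31.8 p [0.4482 0.029  0.1911] F [-0.4  0.1  3.4] w 0.0182
R [[0.001, -0.406, -0.914], [-0.0, -0.914, 0.406], [-1.0, -0.0, -0.001]]
q [-0.09  0.11  1.82  0.    1.2   1.9 ]
```

View pics/scene15.png

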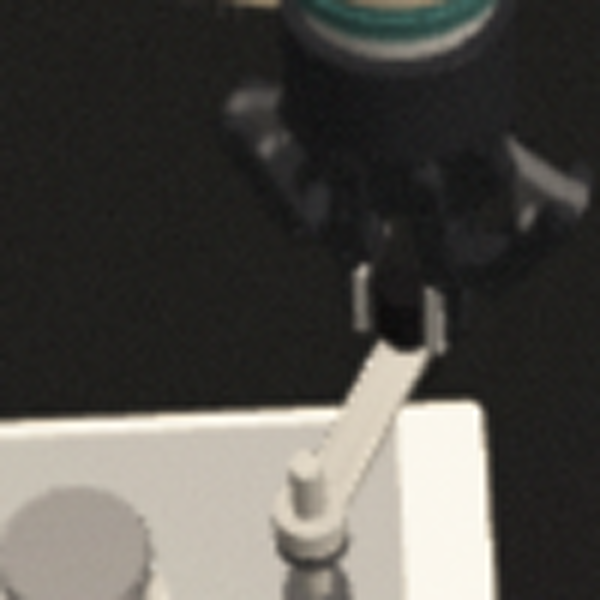

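Call:
carry_out --deltas '[-0.08, 0, 0, 0, 0, 0, -1, -0.08, 0, 0, 0, 0, 0, -1, -0.09, 0, 0, 0, 0, 0, -1, 0, 0, 0, 0, 0, 0, -1]'

```text
clock: 32.35
position: [0.4483, 0.0287, 0.2058]
ee_rot: [-0.147, 0.692, -0.147, -0.691]
contact_force: [4.2, -1.1, -6.8]
width: 0.0187
```

```bash
python3 - <<'E'
from h import *
s,r=st(); p=np.array(s['position'])
v=p[:2]-[.523,-.008]; print(np.hypot(*v),np.arctan2(-v[0],-v[1]))
im=eyes.get_image('scene'); save(im,'scene16.png',(150,80,290,200),5.3)
E
```

```text
t 32.35 p [0.4483 0.0287 0.2058] F [ 4.2 -1.1 -6.8] w 0.0187
R [[0.001, -0.406, -0.914], [-0.001, -0.914, 0.406], [-1.0, 0.0, -0.001]]
q [-0.09  0.1   1.8  -0.    1.24  1.9 ]
0.083206863367083 2.0279289108332383
```

View pics/scene16.png

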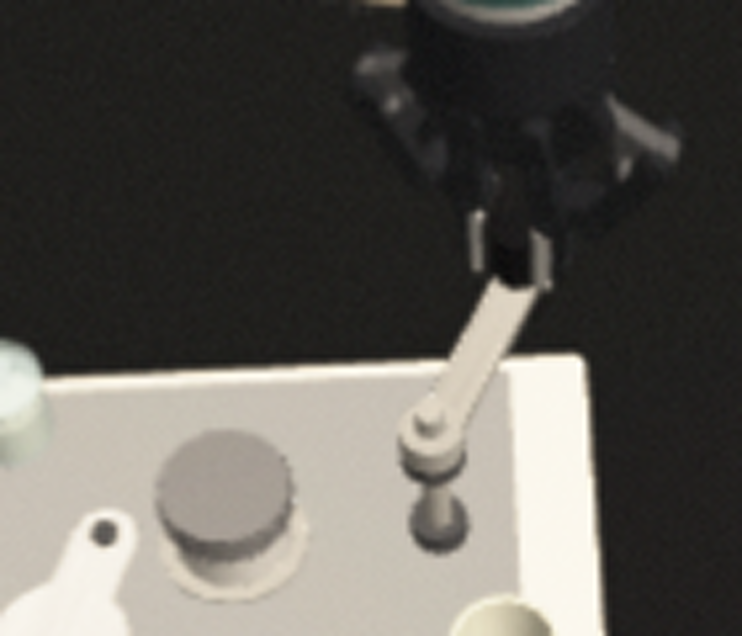

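Call:
carry_out --deltas '[0, 0.099, -0.0035, -1, 0, 0, -1, 0, 0.099, -0.0035, -1, 0, 0, -1, 0, 0.099, -0.0035, -1, 0, 0, -1, 0, 0.099, -0.0035, -1, 0, 0, -1, 0, 0.099, -0.0035, -1, 0, 0, -1, 0, 0.099, -0.0035, -1, 0, 0, -1, 0, 0.099, -0.0035, -1, 0, 0, -1, 0, 0.099, -0.0035, -1, 0, 0, -1]'

```text
clock: 33.4
position: [0.4397, -0.0174, 0.2048]
ee_rot: [-0.05, -0.704, -0.051, 0.707]
contact_force: [1.0, -0.8, -6.2]
width: 0.0183
```

```bash
python3 - <<'E'
from h import *
s,r=st(); p=np.array(s['position'])
v=p[:2]-[.523,-.008]; print(np.hypot(*v),np.arctan2(-v[0],-v[1]))
E
```

```text
t 33.4 p [ 0.4397 -0.0174  0.2048] F [ 1.  -0.8 -6.2] w 0.0183
R [[-0.004, 0.142, -0.99], [0.001, -0.99, -0.142], [-1.0, -0.001, 0.003]]
q [-0.2   0.09  1.81 -0.    1.24  1.23]
0.08384788747738631 1.4589280122758337
```

Call:
carry_out --deltas '[0, 0.099, -0.0035, -1, 0, 0, -1, 0, 0.099, -0.0035, -1, 0, 0, -1, 0, 0.099, -0.0035, -1, 0, 0, -1, 0, 0.099, -0.0035, -1, 0, 0, -1, 0, 0.099, -0.0035, -1, 0, 0, -1, 0, 0.099, -0.0035, -1, 0, 0, -1, 0, 0.099, -0.0035, -1, 0, 0, -1, 0, 0.099, -0.0035, -1, 0, 0, -1, 0, 0.099, -0.0035, -1, 0, 0, -1, 0, 0, 0, 0, 0, 0, -1]'

```text
clock: 34.65
position: [0.4607, -0.0658, 0.2041]
ee_rot: [-0.265, -0.652, -0.266, 0.659]
contact_force: [-2.1, -5.0, -6.7]
width: 0.0183
```

Call:
carry_out --deltas '[0, 0.099, -0.0035, -1, 0, 0, -1, 0, 0.099, -0.0035, -1, 0, 0, -1, 0, 0.099, -0.0035, -1, 0, 0, -1, 0, 0.099, -0.0035, -1, 0, 0, -1, 0, 0.099, -0.0035, -1, 0, 0, -1, 0, 0.099, -0.0035, -1, 0, 0, -1, 0, 0.099, -0.0035, -1, 0, 0, -1, 0, 0.099, -0.0035, -1, 0, 0, -1, 0, 0.099, -0.0035, -1, 0, 0, -1, 0, 0, 0, 0, 0, 0, -1]'

```text
clock: 35.9
position: [0.5074, -0.093, 0.2042]
ee_rot: [-0.455, -0.537, -0.455, 0.545]
contact_force: [-4.0, -10.1, -7.4]
width: 0.0181
```

```bash
python3 - <<'E'
from h import *
s,r=st(); p=np.array(s['position'])
v=p[:2]-[.523,-.008]; print(np.hypot(*v),np.arctan2(-v[0],-v[1]))
im=eyes.get_image('scene'); save(im,'scene17.png',(140,110,260,210),6)
E
```

```text
t 35.9 p [ 0.5074 -0.093   0.2042] F [ -4.  -10.1  -7.4] w 0.0181
R [[-0.009, 0.985, -0.172], [-0.007, -0.172, -0.985], [-1.0, -0.008, 0.008]]
q [-0.31  0.21  1.67 -0.01  1.27 -0.13]
0.08640176165689065 0.1818805882472318
```

View pics/scene17.png

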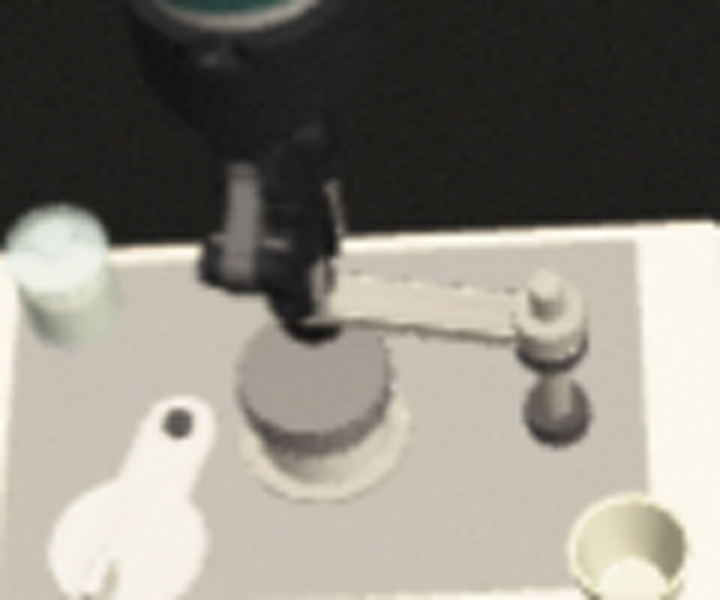

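Call:
carry_out --deltas '[0, 0.099, 0.01, -1, 0, 0, -1, 0, 0.099, 0.01, -1, 0, 0, -1, 0, 0.05, 0.005, -0.5, 0, 0, -1, 0, 0, 0, 0, 0, 0, -1]'

```text
clock: 36.45
position: [0.5223, -0.095, 0.2042]
ee_rot: [-0.5, -0.496, -0.501, 0.503]
contact_force: [-2.5, -8.1, -6.5]
width: 0.0185
```

```bash
python3 - <<'E'
from h import *
s,r=st(); p=np.array(s['position'])
v=p[:2]-[.523,-.008]; print(np.hypot(*v),np.arctan2(-v[0],-v[1]))
im=eyes.get_image('scene'); save(im,'scene18.png',(140,110,260,210),6)
im=eyes.get_image('top'); save(im,'top18.png',(245,125,380,240),5.5)
E
```

```text
t 36.45 p [ 0.5223 -0.095   0.2042] F [-2.5 -8.1 -6.5] w 0.0185
R [[-0.008, 1.0, 0.002], [-0.005, 0.002, -1.0], [-1.0, -0.008, 0.005]]
q [-0.31  0.23  1.64 -0.01  1.28 -0.31]
0.08704512023026142 0.007645236182272784
```

View pics/scene18.png

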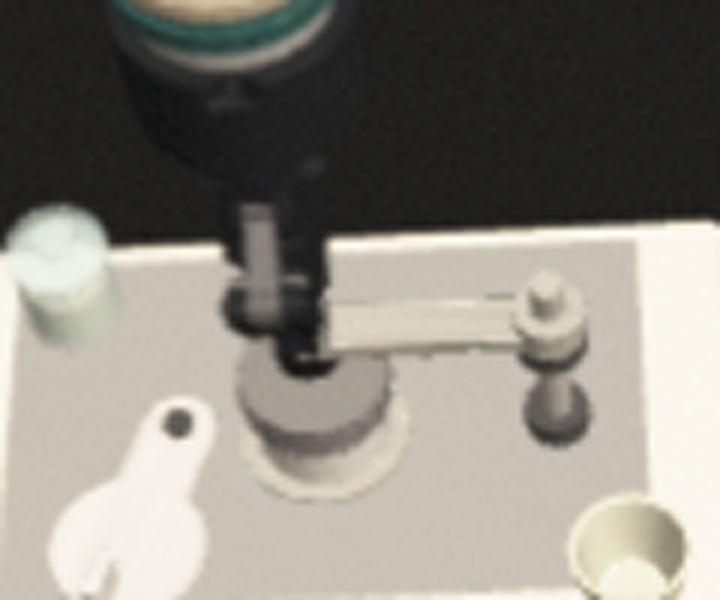

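View pics/top18.png

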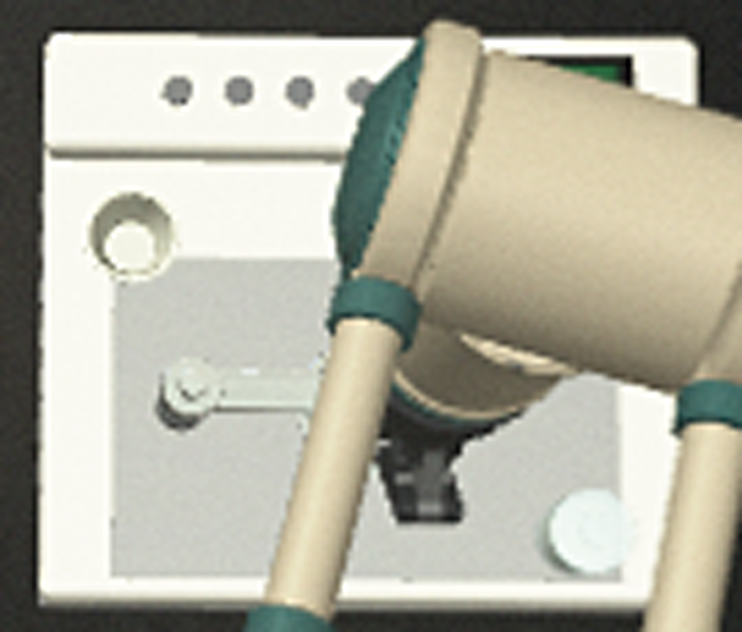

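Call:
carry_out --deltas '[0.04, 0, 0.02, 0, 0, 0, -1, 0.04, 0, 0.015, 0, 0, 0, -1, 0.03, 0, 0, 0, 0, 0, -1, 0, 0, 0, 0, 0, 0, -1]'

```text
clock: 37.05
position: [0.5225, -0.0953, 0.1976]
ee_rot: [0.499, 0.498, 0.502, -0.502]
contact_force: [-3.8, -4.3, -6.1]
width: 0.0184
```

Call:
carry_out --deltas '[0.015, 0, 0, 0, 0, 0, -1, 0.01, 0, 0, 0, 0, 0, -1, 0, 0, 0, 0, 0, 0, -1]'

```text
clock: 37.42
position: [0.5225, -0.0954, 0.1963]
ee_rot: [0.499, 0.498, 0.502, -0.502]
contact_force: [-3.5, -4.6, -5.9]
width: 0.0185
```

Call:
carry_out --deltas '[0.015, 0.01, 0, 0, 0, 0, -1, 0, 0, 0, 0, 0, 0, -1]'

```text
clock: 37.67
position: [0.5228, -0.0954, 0.1956]
ee_rot: [0.499, 0.497, 0.502, -0.502]
contact_force: [-5.7, -4.7, -4.0]
width: 0.0183
```

Call:
carry_out --deltas '[0.015, 0, 0, 0, 0, 0, -1, 0, 0, 0, 0, 0, 0, -1]'

```text
clock: 37.92
position: [0.5228, -0.0954, 0.1956]
ee_rot: [0.499, 0.497, 0.502, -0.502]
contact_force: [-6.0, -4.8, 0.6]
width: 0.0183
```

Call:
carry_out --deltas '[0.015, 0, 0, 0, 0, 0, -1, 0, 0, 0, 0, 0, 0, -1]'

```text
clock: 38.17
position: [0.5228, -0.0954, 0.1956]
ee_rot: [0.499, 0.497, 0.502, -0.502]
contact_force: [-7.4, -5.1, 4.3]
width: 0.0185
```

Call:
carry_out --deltas '[-0.01, -0.025, 0.03, 0, 0, 0, -1, 0, 0, 0, 0, 0, 0, -1]'

```text
clock: 38.42
position: [0.5227, -0.0958, 0.1955]
ee_rot: [0.499, 0.499, 0.502, -0.5]
contact_force: [-5.7, 0.1, 2.6]
width: 0.0182
```

Call:
carry_out --deltas '[0, 0, 0, 0, 0, 0, -0.5, 0, 0, 0, 0, 0, 0, -0.4, 0, 0, 0, 0, 0, 0, -0.2, 0, 0, 0, 0, 0, 0, 0, 0, 0, 0, 0, 0, 0, 0.1]'

```text
clock: 39.05
position: [0.5249, -0.0966, 0.1953]
ee_rot: [0.5, 0.5, 0.5, -0.5]
contact_force: [-0.1, 0.1, 0.7]
width: 0.0473
```

Call:
carry_out --deltas '[-0.3, 0, 0, 0, 0, 0, 0.1, -0.6, 0, 0, 0, 0, 0, 0.1, -0.8, 0, 0, 0, 0, 0, 0.1, 0, 0, 0.6, 0, 0, 0, 0.1, 0, 0, 0.8, 0, 0, 0, 0.1, 0, 0, 0.8, 0, 0, 0, 0.1, 0, 0, 0.8, 0, 0, 0, 0.1, 0, 0, 0.8, 0, 0, 0, 0.1, 0, 0, 0.8, 0, 0, 0, 0.1]'

```text
clock: 40.17
position: [0.5247, -0.3742, 0.2973]
ee_rot: [0.5, 0.5, 0.5, -0.5]
contact_force: [0.3, -0.0, 0.3]
width: 0.047
```

```bash
python3 - <<'E'
from h import *
st()
for n,c in (('scene',(140,110,260,210)),('top',(245,125,380,240))):
    im=eyes.get_image(n); np.save(n+'19.npy',im,allow_pickle=True); save(im,n+'19.png',c,5.5); save(im,n+'19full.png')
E
```

```text
t 40.17 p [ 0.5247 -0.3742  0.2973] F [ 0.3 -0.   0.3] w 0.047
R [[0.0, 1.0, 0.0], [-0.0, 0.0, -1.0], [-1.0, 0.0, 0.0]]
q [-0.73  0.36  1.22  0.    1.56 -0.73]
```

View pics/scene19.png

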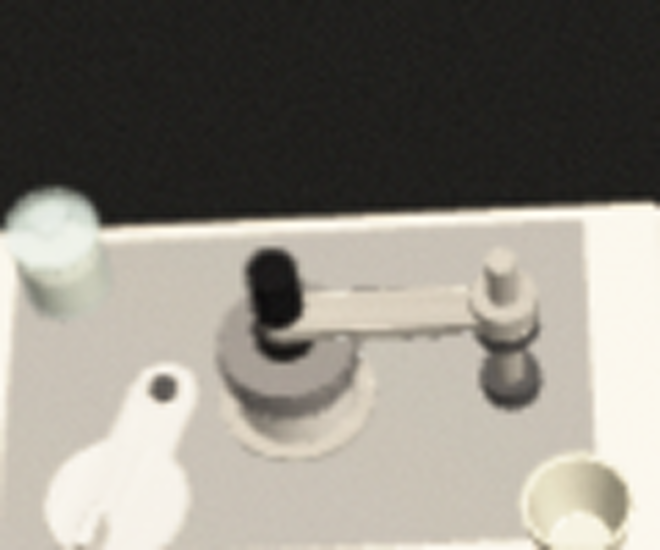

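View pics/top19.png

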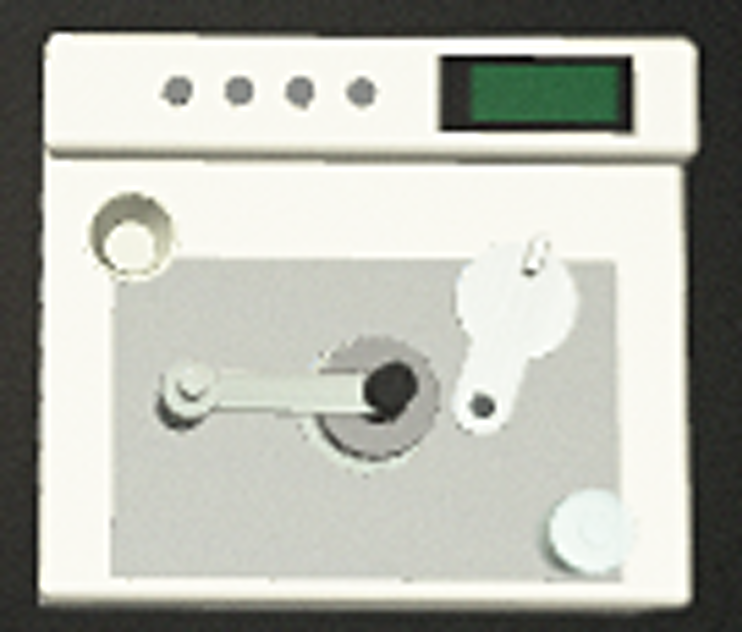

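View pics/scene19full.png

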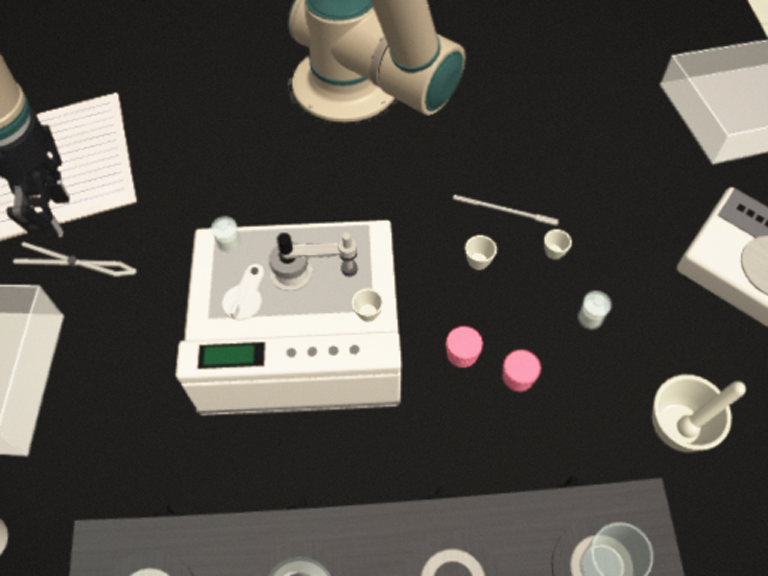

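```bash
python3 - <<'E'
from h import *
T=np.load('top19.npy',allow_pickle=True).item();S=np.load('scene19.npy',allow_pickle=True).item()
def t(u,v):return (245+u/5.5-.4,125+v/5.5-.4)
def s(u,v):return (140+u/5.5-.4,110+v/5.5-.4)
print('knob',onz(T,[t(391,389)],.220),onz(S,[s(272,266)],.220))
print('post',onz(T,[t(192,388)],.218),onz(S,[s(500,263)],.218))
print('cap edges T',onz(T,[t(440,395),t(379,336),t(379,460)],.173))
print('cap edges S',onz(S,[s(217,345),s(357,350)],.173))
for n,im,(x0,y0,x1,y1) in(('t',T,(290,175,340,215)),('s',S,(170,145,220,200))):
    C=cv2.resize(im['color'][y0:y1,x0:x1],None,fx=13,fy=13,interpolation=cv2.INTER_CUBIC); a=np.linspace(0,6.28,100)
    for z,r,col in((.173,.027,(255,0,0)),(.133,.031,(0,0,255)),(.220,.010,(0,255,0))):
        q=((proj(im,np.c_[.523+r*np.cos(a),-.0932+r*np.sin(a),0*a+z])-[x0,y0]+.5)*13).astype(np.int32); cv2.polylines(C,[q],True,col,1)
    cv2.imwrite(f'pics/fin_{n}.png',C[:,:,::-1])
E
```

```text
knob [[ 0.52091172 -0.09095678  0.22      ]] [[ 0.52239828 -0.09312919  0.22      ]]
post [[ 0.5223846  -0.00671773  0.218     ]] [[ 0.52606073 -0.00902606  0.218     ]]
cap edges T [[ 0.52374427 -0.11975825  0.173     ]
 [ 0.55045855 -0.09340896  0.173     ]
 [ 0.49503066 -0.0919467   0.173     ]]
cap edges S [[ 0.52473217 -0.12004901  0.173     ]
 [ 0.5310869  -0.06629253  0.173     ]]
```

View pics/fin_t.png

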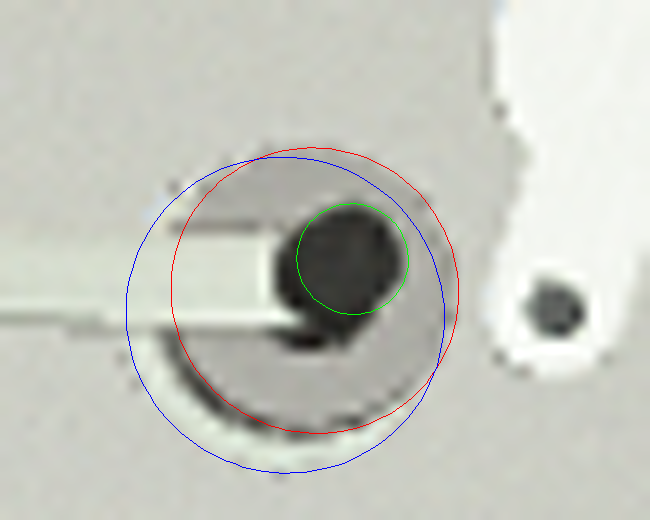

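View pics/fin_s.png

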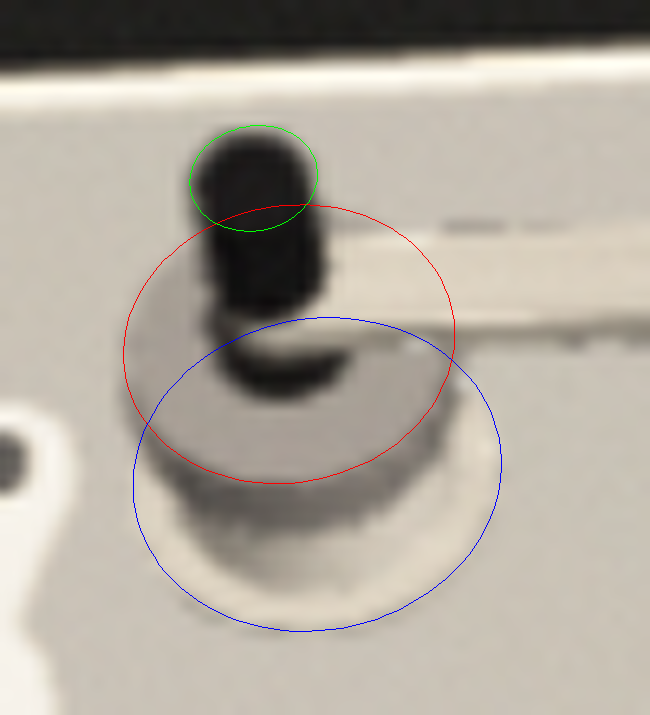

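```bash
python3 -c "
from rig import job; print(job.sign_off())"
```

```text
the job is handed in; nothing more can be done
None
```

The colour meter is ready and the job is handed in, at about 40 s on the robot's clock.

**What I did, in order**
- I gripped the knob and turned the clamp bar clear, to about 2.0 rad.
- I swung the dust cover by its fin until the force rose to about 6 N, which I took as the stop.
- I stood the grey cup on the bare port. The pink look-alikes stayed where they were.
- I lifted the bar about 14 mm by the knob, swung it back over the cup and lowered it in steps of about 1 mm or less near the end. The pad took the load at the expected height, and only then did I open the fingers.

**What the last checks showed**
- **Cup:** it is upright on the port, within about 1 mm of centre in the last views.
- **Pad:** the knob, which sits straight above the pad, is within about 1–3 mm of the cap's middle. The two cameras disagree by about 2 mm.
- **Cover:** it is still swung round to where it stopped, and the port was bare before the cup went on.
- **Crucibles and bottles:** they look unmoved in the pictures.
- **Arm:** it is clear of everything and touching nothing.

**Forces:** side forces on the knob reached about 11 N during the swing back, because my path was slightly off its arc. I eased them before letting go; about 6 N sideways was still on as I opened the fingers. I saw no readings near the limits.

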